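Run loose nuts and bolts through the hand-cranked demagnetiser

TASK

Demagnetise the loose large nuts and bolts lying on the left of the bench (however many there are): push each one down through the yellow spring flap on top of the blue loading box so that it drops into the tray inside, and let the flap swing shut. Only when all of them are in the tray, unfold the red crank handle until it stands upright and turn the crank clockwise (seen from above) until the tray has gone through the coil tunnel and reached its stop. Leave the tray out with all the parts in it, fold the red handle down flat again, and do not disturb the welding magnet and the pipe ring.

Things in the scene. Friction and masses are not known exactly. Their poses are not given: they have to be found in the camera images.
- demag: bench demagnetiser, fixed. Origin on the bench under the loading mouth's middle; x points from the loading box through the coil tunnel to the outfeed, z up. In mm: blue box x -67 to 66, y -90 to 90, top z 180, with a skirt to x -83 up to z 61; grey coil tunnel x 66 to 111, y -106 to 106, top z 183; grey gear head with the crank x 10 to 100, y -190 to -105, top z 138; base plate x -83 to 265, end stop 30 high
- loading_mouth (a point): centre of the loading mouth in the top of the blue box, at z 180 mm, axes as the machine. The mouth measures 100 mm along the machine's x and 150 mm along its y and is closed by the yellow flap. Below it the box is empty down to the tray's rim at z 53 mm (tray floor at z 16)
- flap (a joint): angle of the yellow flap, rad: 0 shut (level, flush), at most 1.4; swings down into the box about a hinge along the machine's y at x = +50 mm, free edge at x = -48. Smooth, 3 mm thick; a light spring shuts it (2 to 4 N at its middle); a nut or bolt laid on it does not open it. Pressed down 58 mm at the middle it slopes about 0.86 rad and a part let go on it slides off to -x into the tray
- tray_floor (a point): middle of the upper face of the tray's floor, axes as the machine. Open aluminium tray, inside 136 mm (x) by 162 mm (y), walls 37 mm high above the floor (the tunnel clears 115 mm above the bench, so a bolt standing in the tray passes); it rides with the crank, starts under the loading mouth
- tray (a joint): travel of the tray in m along the machine's +x, 0.01357 m per rad of crank: starts at 0 to 0.014, at its stop 0.19 when the tray stands free beyond the coil tunnel
- crank (a joint): crank angle in rad, growing clockwise seen from above; starts between 0 and 1.0, stop at 14.0 (about 2 turns to make). At 0 the crank arm points along the machine's +x from the axis. Needs about 0.12 N m (2 to 4 N at the handle); stays where it is left
- crank_axis (a point): point on the upright crank axis, 185 mm above the bench (the height of the handle's pivot); axes as the machine. A hub of 9 mm radius rises from the gear head to the crank arm, a bar 14 mm wide, its upper face at z 173 mm
- handle_pivot (a point): pivot of the folding handle at the end of the crank arm, 60 mm from the crank axis, 185 mm above the bench; x points outwards along the crank arm, z up
- crank_handle (a joint): angle of the folding red handle in rad: 0 folded flat along the arm towards the crank axis, 1.571 standing upright (a stop). The handle swings in the upright plane of the crank arm about handle_pivot; stiff hinge of about 0.07 N m, stays where it is left
- handle_grip (a point): grip point on the axis of the handle, 42 mm from its pivot. The red grip is a plain round sleeve 18 mm thick, from 12 to 62 mm from the pivot, that spins freely about its own length. Folded, its axis lies 185 mm above the bench, 12 mm above the crank arm's upper face, and the arm below is narrower than the grip
- nut_m16_centre (a point): rusty brown hex nut, 24 mm across flats (28 mm over corners), 18 mm tall, about 0.05 kg, starting flat on the bench; the point is its centre, z along its bore axis, y across two flats
- nut_m16_b_centre (a point): rusty brown hex nut, 24 mm across flats (28 mm over corners), 18 mm tall, about 0.05 kg, starting flat on the bench; the point is its centre, z along its bore axis, y across two flats
- bolt_m12_centre (a point): dark hex bolt lying on the bench, 69 mm long, shank 12 mm thick, head 21 to 23 mm across at its +y end, about 0.055 kg; the point is on the shank half-way along its length, about 8 mm above the bench; y runs along the bolt towards the head
- bolt_m12_b_centre (a point): dark hex bolt lying on the bench, 77 mm long, shank 10 mm thick, head 17 to 19 mm across at its +y end, about 0.055 kg; the point is on the shank half-way along its length, about 7 mm above the bench; y runs along the bolt towards the head
- welding_magnet: red arrow-shaped welding magnet, 56 x 112 x 17 mm, lying near the robot; leave it alone. Origin under its middle
- pipe_ring_2: brown pipe ring, 60 mm across, 22 mm tall, beyond the parts; leave it alone. Origin under its middle

How it is judged:
By the outcome, as a careful person would: the job done as asked, in the order asked, and still so for the second after the job is handed in, with the robot touching nothing.
Of nut_m16, nut_m16_b, bolt_m12, bolt_m12_b only 2 to 4 are there at a start; the rules pass over those that are not, and their reading is None.
At some moment in a run one of nut_m16, nut_m16_b, bolt_m12, bolt_m12_b may be knocked a few centimetres aside while the robot is not near it.
Once in a run the grip may slacken for a moment while it holds something.
It also fails if it takes over 210 s, if anything falls off the work surface, if the arm or the gripper's body presses on something with over 40 N, if the wrist force passes 120 N, or if a joint passes its speed limit or range.

ROBOT

A 7-joint arm with a two-finger parallel gripper is mounted at the origin on the work surface; the furniture and walls round the work are solid. World frame = base frame: x ahead of the robot, y to its left, z up, the work surface at z = 0. Lengths are in m, angles in rad, forces in N, time in s.
With the tool pointing down it reaches from about 0.4 to 0.925 m from the base axis. Payload 4.1 kg.
Tool frame: the origin (TCP) lies midway between the tips of the shut fingers; the grasp point (between the pads) lies 19 mm behind it; z points along the fingers, x is the direction in which the jaws open and shut, and the axes are right-handed (so a half turn about z gives the same grasp; the last joint's range is limited). The gripper opens to 85 mm and grips with 20 to 120 N. Pads are 22 mm wide; open, the fingers measure 114 mm over their backs; the gripper's body (76 mm by 85 mm) begins 54 mm behind the grasp point. The pads swing forward as they close: fully open they stand 13 mm farther back than shut.
Start: joints at [-1.379, 0.398, 0.045, 1.537, -0.019, 1.207, -0.051], TCP at [0.186, 0.623, 0.231] pointing down, gripper open.
Joint ranges: [-2.82, 2.82], [-0.49, 2.23], [-1.37, 1.46], [0, 2.46], [-1.36, 4.5], [0.23, 2], [-2.94, 2.94]. Speed limits (rad/s): [2.57, 2.57, 3.14, 3.14, 3.14, 3.14, 3.14].

INTERFACE

Orientations are given as a unit quaternion [x, y, z, w].
In Python, from rig import env gives the robot as it stands.
- The arm moves only by the tool step_arm, never from a script. Its argument "deltas" is a list of rows, each a list of 7 numbers: the shift along the world's x, y, z in cm, then the turn, a rotation vector about the world's x, y, z in degrees, then the opening in per cent of the stroke, from 0 (shut) to 100 (fully open). In form: [[x, y, z, wx, wy, wz, gripper], ...]. A call has 1 to 10 rows; each row shifts and turns the commanded pose from where the row before left it; what a row does not reach is not made up. A row lasts 1/10 s, in which the tool goes at most 50 mm and 8.59 degrees, less where a joint would pass 70% of its speed; a pose out of reach is approached as far as the arm can. A call is refused whole if a number of a shift passes 5 or a number of a turn 8.59, either way. A call with a gripper value outside its range is refused whole. The fingers move at their own pace and stop on an object; "force" is the grip in N (left out, the last holds). Time passes only in rows, so rows that do not move let the fingers close. It gives the time, the measured TCP pose, the force and the opening at its end, in the units of the state.
- env.observe(): the state, without advancing time (a new reading comes with each control period).
- env.grab_frame(name): name is "scene" or "top"; returns (picture, depth): 384x512x3 uint8, red, green, blue; 384x512 float32, m along the optical axis (not along the pixel's ray), 0 where there is no reading.
- env.camera_params(name): a dict with "fx", "fy", "cx", "cy" (pixels), "dist_coeffs" ([k1, k2, p1, p2, k3] as OpenCV has them; the pictures are not rectified), "position" and "attitude" of the camera in the world. Camera axes: x right, y up, looking along -z (the intrinsics and any distortion apply to the point x, -y, -z); pixel columns grow to the right and rows downward; lengths in m; the calibration is good to about 2 mm. A picture is of the moment at which its call begins. camera_params takes no time and is no camera call.
- env.close_job(): hands the job in, once; it reports no verdict.
The state is a dict: "clock": time; "q": joint angles; "qd": joint speeds; "tau": joint torques, N m; "position": TCP position; "orientation": TCP orientation; "force": force on the tool from outside, world axes, zero at the start; "moment": the same for the moment, N m; "width": finger opening in m.
Only numpy, scipy, OpenCV 4.12 (cv2) and the standard library are available. Lean on these libraries where they do the work, as an engineer would, in place of code of your own. Each camera call takes 0.05 s, during which the arm holds its last target.

## Working session

There is one attempt and no reset: what is moved stays moved. The work goes in short steps, Python scripts to look and compute and a tool call to move; the robot and the scene stay as the last step left them, time stands still between calls to the robot, and variables do not carry over. Pictures are saved under pics/ and viewed, and the job is handed in when it is done.

Besides the shell and the picture viewer there is one more tool, called after "Request:" as a command line: name --pt "numbers of a row" for each row, then --argument value for the rest. step_arm: Moves the arm, as the interface text tells. Its arguments: {"type":"object","properties":{"deltas":{"type":"array"},"force":{"type":"number"}},"required":["deltas"]}

```bash
mkdir -p pics; ls; cat > h.py <<'E'
import numpy as np, cv2
from scipy.spatial.transform import Rotation as R
from rig import env
def cam(n):
    p=env.camera_params(n)
    K=np.array([[p['fx'],0,p['cx']],[0,p['fy'],p['cy']],[0,0,1.]])
    return p,K,np.array(p['dist_coeffs'],float),np.array(p['position'],float)
def rot(p):
    a=np.array(p['attitude'],float)
    return R.from_quat(a).as_matrix() if a.size==4 else a.reshape(3,3)
def rays(n,uv):
    p,K,d,o=cam(n)
    x=cv2.undistortPoints(np.array(uv,float).reshape(-1,1,2),K,d).reshape(-1,2)
    v=np.c_[x[:,0],-x[:,1],-np.ones(len(x))]@rot(p).T
    return o,v
def plane(n,uv,z):
    o,v=rays(n,uv); return o+v*((z-o[2])/v[:,2])[:,None]
def proj(n,P):
    p,K,d,o=cam(n)
    c=(np.array(P,float).reshape(-1,3)-o)@rot(p)
    c=c*[1,-1,-1]
    return cv2.projectPoints(c,np.zeros(3),np.zeros(3),K,d)[0].reshape(-1,2)
def cloud(n,depth):
    h,w=depth.shape
    uu,vv=np.meshgrid(np.arange(w),np.arange(h))
    o,v=rays(n,np.c_[uu.ravel(),vv.ravel()])
    return (o+v*depth.ravel()[:,None]).reshape(h,w,3)
def grab(n,f):
    im,de=env.grab_frame(n)
    cv2.imwrite('pics/%s.png'%f,im[:,:,::-1]); np.savez('pics/%s.npz'%f,im=im,de=de)
    return im,de
E
python3 - <<'E'
from h import *
for n in('scene','top'):
    print(n,env.camera_params(n)); grab(n,n+'0')
s=env.observe(); print({k:np.round(v,3) for k,v in s.items()})
E
```

```text
pics
scene {'fx': 364.5757674933447, 'fy': 364.5757674933447, 'cx': 251.00199285549257, 'cy': 194.67704791160435, 'dist_coeffs': array([0.01680409, 0.        , 0.        , 0.        , 0.        ]), 'position': array([1.03798644, 0.8072774 , 0.51123623]), 'attitude': array([0.16190395, 0.53142406, 0.78918199, 0.26185371])}
top {'fx': 417.76017886203533, 'fy': 417.76017886203533, 'cx': 258.26547655986303, 'cy': 193.68510007528482, 'dist_coeffs': array([-0.11151181,  0.        ,  0.        ,  0.        ,  0.        ]), 'position': array([-0.12541575, -0.19469444,  1.00765953]), 'attitude': array([ 0.28528697, -0.17853271, -0.51921188,  0.78559305])}
{'clock': np.float64(0.1), 'q': array([-1.379,  0.399,  0.045,  1.538, -0.019,  1.207, -0.051]), 'qd': array([-0.001, -0.001,  0.001, -0.003, -0.   , -0.   ,  0.001]), 'tau': array([ 3.0000e-03, -4.7626e+01,  1.3700e+00, -2.5495e+01,  1.2000e-02,
        5.0000e-03, -0.0000e+00]), 'position': array([0.186, 0.622, 0.23 ]), 'orientation': array([ 0.802,  0.597, -0.001,  0.001]), 'force': array([0.243, 0.558, 0.187]), 'moment': array([ 0.011,  0.002, -0.037]), 'width': np.float64(0.086)}
```

View pics/scene0.png

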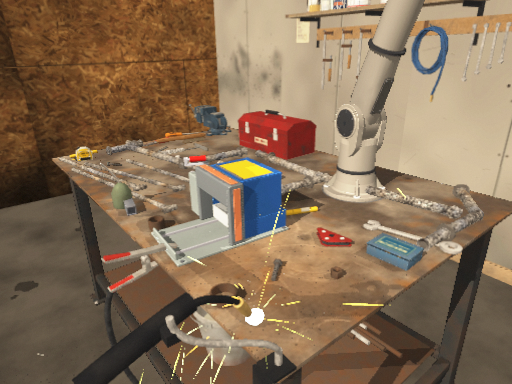

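View pics/top0.png

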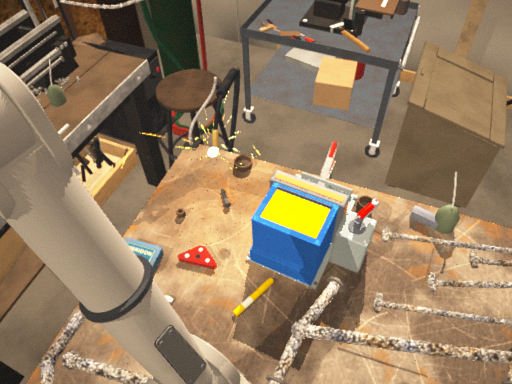

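```bash
python3 - <<'E'
from h import *
a=np.load('pics/top0.npz')['im'][:,:,::-1]; b=np.load('pics/scene0.npz')['im'][:,:,::-1]
cv2.imwrite('pics/c1.png',cv2.resize(a[140:300,140:400],None,fx=3,fy=3,interpolation=2))
cv2.imwrite('pics/c2.png',cv2.resize(b[140:340,150:410],None,fx=3,fy=3,interpolation=2))
print(proj('top',[[.186,.622,.23]]),proj('scene',[[.186,.622,.23],[0,0,0]]),proj('top',[[0,0,0]]))
E
```

```text
[[ 11.78555812 204.53261404]] [[560.12402487 194.15379776]
 [353.19753422 189.61857969]] [[207.79816524 412.94017626]]
```

View pics/c1.png

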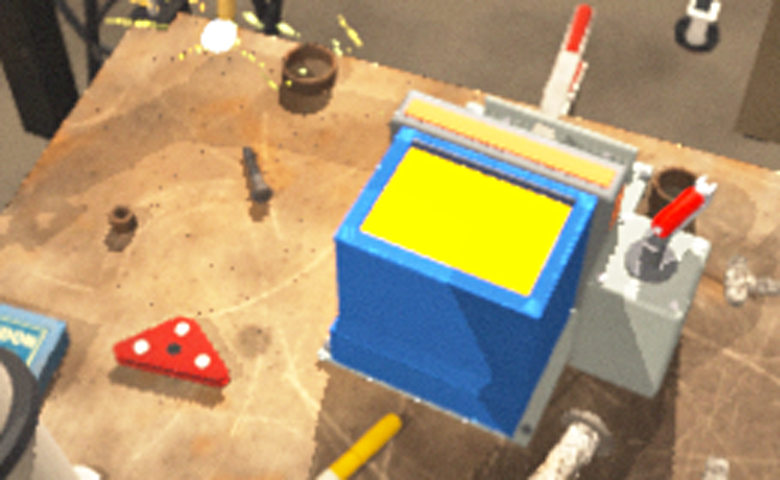

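View pics/c2.png

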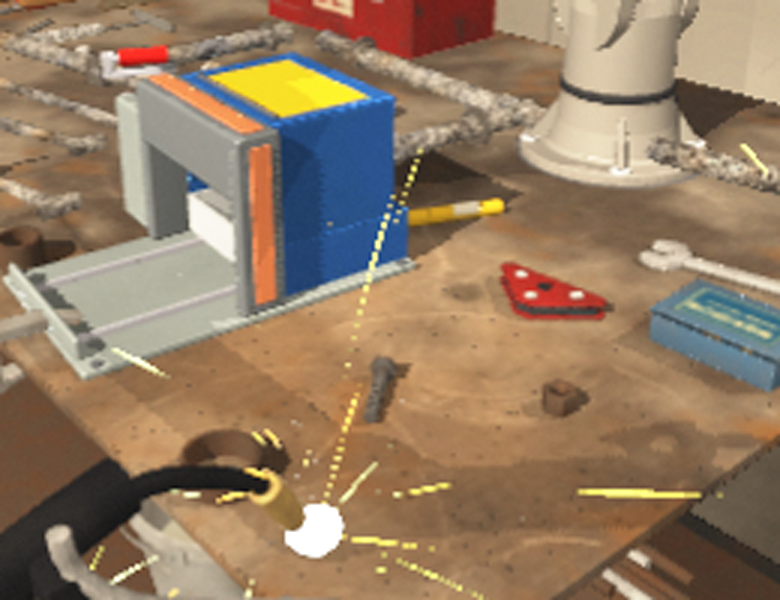

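```bash
python3 - <<'E'
from h import *
D={n:np.load('pics/%s0.npz'%n) for n in('top','scene')}
def comp(m,roi):
    mm=np.zeros_like(m); x0,y0,x1,y1=roi; mm[y0:y1,x0:x1]=m[y0:y1,x0:x1]
    k,l,st,c=cv2.connectedComponentsWithStats(mm.astype(np.uint8))
    i=1+np.argmax(st[1:,4]); return l==i
for n,roi in(('top',(230,160,360,260)),('scene',(200,140,300,200))):
    im=D[n]['im'].astype(int);r,g,b=im[...,0],im[...,1],im[...,2]
    m=comp((r>180)&(g>170)&(b<90),roi)
    cs,_=cv2.findContours(m.astype(np.uint8),0,1)
    c=max(cs,key=cv2.contourArea)
    q=cv2.approxPolyDP(c,5,True)[:,0]
    P=plane(n,q,.18)
    print(n,m.sum(),q.tolist()); print(P.round(4).tolist())
    C=plane(n,c[:,0],.18)[:,:2].astype(np.float32)*1000
    print('rect',cv2.minAreaRect(C))
    pc=cloud(n,D[n]['de'])[m]; print('depth z',np.percentile(pc[:,2],[5,50,95]),pc.mean(0))
    # red handle
for n,roi in(('top',(340,190,390,240)),('scene',(175,150,215,170))):
    im=D[n]['im'].astype(int);r,g,b=im[...,0],im[...,1],im[...,2]
    m=comp((r>120)&(g<70)&(b<70),roi)
    ys,xs=np.nonzero(m); uv=np.c_[xs,ys].astype(float); c=uv.mean(0)
    w,v=np.linalg.eigh(np.cov((uv-c).T)); e=v[:,1]; t=(uv-c)@e
    ends=[c+e*t.min(),c+e*t.max()]
    print(n,'red',len(xs),c,np.array(ends).round(1).tolist(),plane(n,[c]+ends,.185).round(4).tolist())
    pc=cloud(n,D[n]['de'])[m]; print(np.median(pc,0),np.percentile(pc[:,2],[5,95]))
# parts: print cloud heights
for n,roi in(('top',(165,195,200,235)),('top',(210,180,240,215)),('scene',(255,245,300,290)),('scene',(320,255,355,285))):
    im=D[n]['im'];x0,y0,x1,y1=roi
    pc=cloud(n,D[n]['de'])
    z=pc[y0:y1,x0:x1,2]
    m=(z>.006)&(z<.05)
    p=pc[y0:y1,x0:x1][m]; print(n,roi,m.sum(),p.mean(0) if len(p) else 0, p.min(0),p.max(0))
E
```

```text
top 1879 [[277, 189], [261, 216], [315, 237], [329, 209]]
[[0.5248, 0.0481, 0.18], [0.4294, 0.0523, 0.18], [0.422, -0.0896, 0.18], [0.5143, -0.0953, 0.18]]
rect ((473.02587890625, -20.829254150390625), (145.88406372070312, 98.40009307861328), 86.39750671386719)
depth z [0.177719   0.18011041 0.18270616] [ 0.46826759 -0.02331572  0.18446009]
scene 501 [[220, 165], [243, 178], [270, 172], [245, 160]]
[[0.5128, -0.09, 0.18], [0.5245, 0.0469, 0.18], [0.4383, 0.0545, 0.18], [0.4268, -0.0834, 0.18]]
rect ((474.583740234375, -17.726646423339844), (142.2088165283203, 92.84864044189453), 85.98672485351562)
depth z [0.17823734 0.17927479 0.18044465] [ 0.48094486 -0.00789638  0.18261054]
top red 131 [365.33587786 209.87022901] [[371.7, 203.6], [358.6, 216.5]] [[0.5426, -0.1801, 0.185], [0.5679, -0.1901, 0.185], [0.5162, -0.1698, 0.185]]
[ 0.53738852 -0.17997642  0.19252835] [0.00554613 0.19618119]
scene red 81 [197.19753086 158.39506173] [[205.0, 157.8], [189.8, 158.9]] [[0.5407, -0.1798, 0.185], [0.5188, -0.1695, 0.185], [0.5611, -0.1895, 0.185]]
[ 0.54298158 -0.1745036   0.18700467] [0.17900413 0.19358188]
top (165, 195, 200, 235) 75 [0.46085218 0.3303252  0.01398085] [0.4084761  0.27929543 0.00601047] [0.51180769 0.39782435 0.02244918]
top (210, 180, 240, 215) 92 [0.55851007 0.22829828 0.01322805] [0.51197638 0.17279958 0.00607803] [0.6321733  0.28100999 0.0247783 ]
scene (255, 245, 300, 290) 118 [0.56468882 0.23584867 0.01339321] [0.53636883 0.20890019 0.00611606] [0.66642972 0.32007202 0.04919415]
scene (320, 255, 355, 285) 103 [0.46463089 0.33446371 0.0145884 ] [0.44796054 0.31985063 0.00607745] [0.47588908 0.34502271 0.02076682]
```

```bash
python3 - <<'E'
from h import *
D={n:np.load('pics/%s0.npz'%n)['im'][:,:,::-1] for n in('top','scene')}
t=[]
for n,(x0,y0,x1,y1) in(('top',(160,195,205,235)),('top',(205,180,250,220)),('scene',(255,245,300,285)),('scene',(315,252,360,292))):
    t.append(cv2.resize(D[n][y0:y1,x0:x1],(360,320),interpolation=0))
cv2.imwrite('pics/z.png',np.vstack([np.hstack(t[:2]),np.hstack(t[2:])])[:600])
E
```

```text
(no output)
```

View pics/z.png

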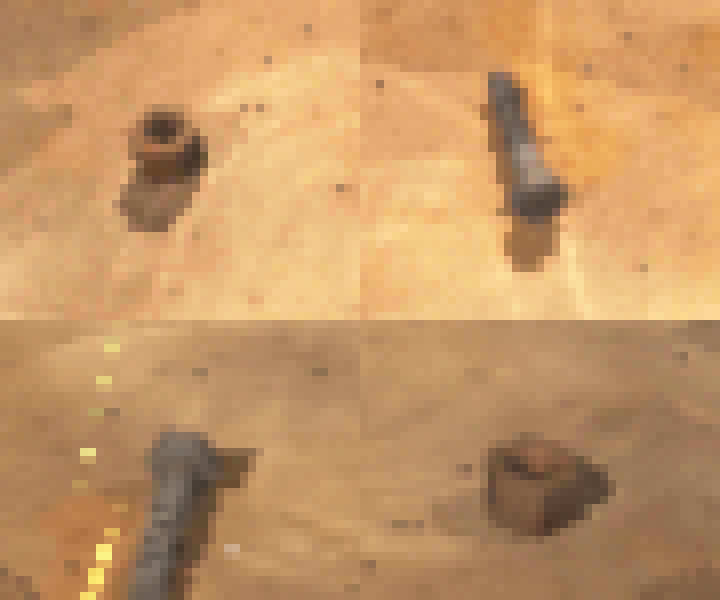

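```bash
python3 - <<'E'
from h import *
print('nut',plane('top',[[180.4,211.2]],.018).round(4),plane('scene',[[336.5,269.5]],.018).round(4))
print('bolt top tail,head',plane('top',[[222.5,189.7],[227.6,205.4]],.009).round(4))
print('bolt scene head,tail',plane('scene',[[277.5,262],[274.5,279.5]],.009).round(4))
for n in('top','scene'):
    im=np.load('pics/%s0.npz'%n)['im'].astype(int); r,g,b=im[...,0],im[...,1],im[...,2]
    x0,y0,x1,y1={'top':(210,180,240,210),'scene':(265,252,290,285)}[n]
    m=np.zeros(r.shape,np.uint8); m[y0:y1,x0:x1]=((r-b<38)&(r<150))[y0:y1,x0:x1]
    k,l,st,c=cv2.connectedComponentsWithStats(m); i=1+np.argmax(st[1:,4]); ys,xs=np.nonzero(l==i)
    uv=np.c_[xs,ys]; P=plane(n,uv,.009)[:,:2]; cc=P.mean(0); w,v=np.linalg.eigh(np.cov((P-cc).T)); e=v[:,1];t=(P-cc)@e
    print(n,st[i],cc.round(4),np.degrees(np.arctan2(e[1],e[0])),t.min(),t.max(), (cc+e*(t.min()+t.max())/2).round(4))
E
```

```text
nut [[0.461  0.3292 0.018 ]] [[0.462  0.3324 0.018 ]]
bolt top tail,head [[0.591  0.2542 0.009 ]
 [0.5414 0.2122 0.009 ]]
bolt scene head,tail [[0.5418 0.213  0.009 ]
 [0.5935 0.2647 0.009 ]]
top [221 190   5  11  25] [0.5756 0.244 ] -143.14005450380228 -0.0183438847721054 0.0232276151083832 [0.5737 0.2425]
scene [272 260  11  21 113] [0.5616 0.2323] -138.0954590825736 -0.04792346573476348 0.03767698141612244 [0.5654 0.2357]
```

Request:
step_arm --pt "2.75 -2.9 0 0 0 0 70" --pt "2.75 -2.9 0 0 0 0 70" --pt "2.75 -2.9 0 0 0 0 70" --pt "2.75 -2.9 0 0 0 0 70" --pt "2.75 -2.9 0 0 0 0 70" --pt "2.75 -2.9 0 0 0 0 70" --pt "2.75 -2.9 0 0 0 0 70" --pt "2.75 -2.9 0 0 0 0 70" --pt "2.75 -2.9 0 0 0 0 70" --pt "2.75 -2.9 0 0 0 0 70" --force 40

```text
clock: 1.1
position: [0.462, 0.3313, 0.231]
orientation: [0.802, 0.597, -0.0, -0.0]
force: [0.5, 0.7, -0.4]
width: 0.0595
```

```bash
python3 - <<'E'
from h import *
im,de=grab('scene','s1')
a=cv2.resize(im[120:360,200:460,::-1],None,fx=2.5,fy=2.5); cv2.imwrite('pics/s1c.png',a)
print(env.observe()['position'])
E
```

```text
[0.46811272 0.32347632 0.23126085]
```

View pics/s1c.png

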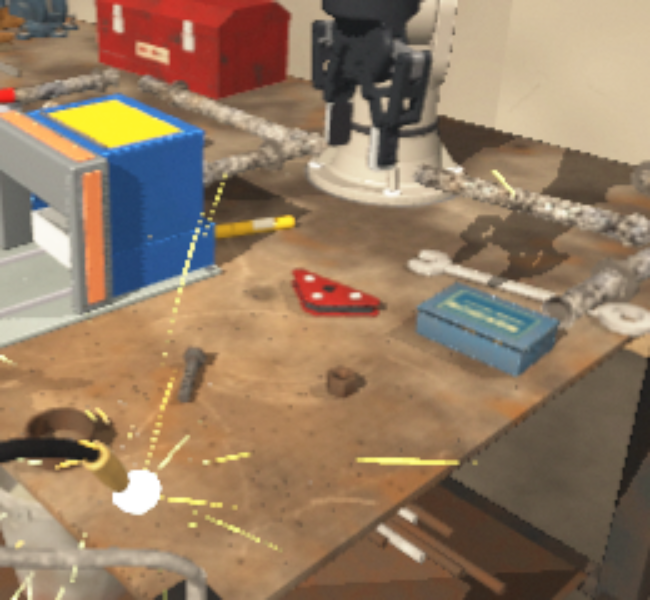

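Request:
step_arm --pt "0 0 -3 0 0 0 65" --pt "0 0 -4 0 0 0 65" --pt "0 0 -4 0 0 0 65" --pt "0 0 -4 0 0 0 65" --pt "0 0 -2 0 0 0 65" --pt "0 0 -1 0 0 0 65" --pt "0 0 0 0 0 0 65" --pt "0 0 0 0 0 0 65"

```text
clock: 1.95
position: [0.462, 0.3333, 0.0523]
orientation: [0.802, 0.597, 0.001, -0.0]
force: [-0.0, 0.5, 0.0]
width: 0.0557
```

Request:
step_arm --pt "0 -0.2 -2.5 0 0 0 65" --pt "0 0 -1.8 0 0 0 65" --pt "0 0 -0.4 0 0 0 65" --pt "0 0 0 0 0 0 30" --pt "0 0 0 0 0 0 10" --pt "0 0 0 0 0 0 10" --pt "0 0 0 0 0 0 10" --pt "0 0 0 0 0 0 10" --pt "0 0 0 0 0 0 10"

```text
clock: 2.85
position: [0.4625, 0.3316, 0.0061]
orientation: [0.802, 0.597, 0.002, -0.0]
force: [-1.7, -0.9, 7.5]
width: 0.0235
```

Request:
step_arm --pt "0 0 1 0 0 0 10" --pt "0 0 3 0 0 0 10" --pt "0 0 4 0 0 0 10" --pt "0 0 4 0 0 0 10" --pt "0 0 4 0 0 0 10" --pt "0 0 4 0 0 0 10" --pt "0 0 4 0 0 0 10" --pt "0 0 0 0 0 0 10" --force 60

```text
clock: 3.65
position: [0.4644, 0.3327, 0.2514]
orientation: [0.802, 0.597, 0.006, -0.001]
force: [0.1, 0.4, -1.0]
width: 0.0223
```

Request:
step_arm --pt "0.1 -2.0 0 0 0 1.3 10" --pt "0.1 -3.5 0 0 0 1.3 10" --pt "0.1 -4 0 0 0 1.3 10" --pt "0.1 -4 0 0 0 1.3 10" --pt "0.1 -4 0 0 0 1.3 10" --pt "0.1 -4 0 0 0 1.3 10" --pt "0.1 -4 0 0 0 1.3 10" --pt "0.1 -4 0 0 0 1.3 10" --pt "0.1 -3.5 0 0 0 1.3 10" --pt "0.1 -2.1 0 0 0 1.2 10"

```text
clock: 4.65
position: [0.4704, -0.0237, 0.2443]
orientation: [0.731, 0.682, -0.0, 0.0]
force: [0.3, -0.2, -0.7]
width: 0.0224
```

```bash
python3 - <<'E'
from h import *
im,de=grab('scene','s2'); im2,_=grab('top','t2')
a=np.hstack([cv2.resize(im[80:280,140:340,::-1],(400,400)),cv2.resize(im2[120:320,200:400,::-1],(400,400))]); cv2.imwrite('pics/s2c.png',a)
s=env.observe();print(s['position'],s['width'],R.from_quat(s['orientation']).as_matrix()[:,0],s['q'])
E
```

```text
[ 0.47062182 -0.0241968   0.24437171] 0.02235184214879148 [ 7.21453196e-02  9.97393839e-01 -7.63908154e-04] [-0.49683012  0.06529969  0.48151793  1.93867165 -0.03235083  1.1453084
  1.49576049]
```

View pics/s2c.png

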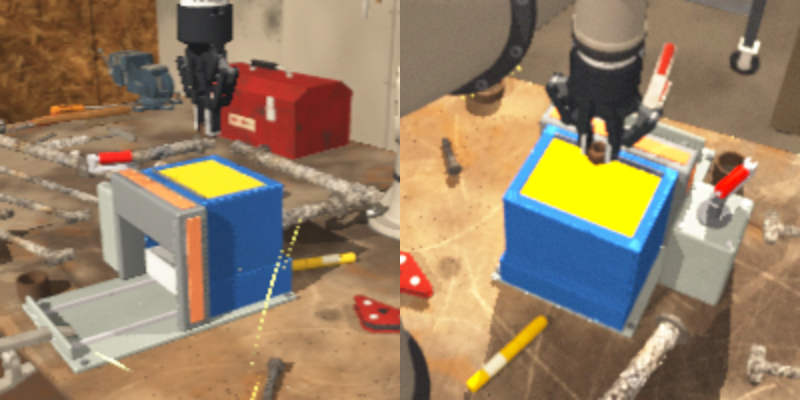

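Request:
step_arm --pt "0 0.3 -3 0 0 0 10" --pt "0 0 -3 0 0 0 10" --pt "0 0 -2 0 0 0 10" --pt "0 0 -1.5 0 0 0 10" --pt "0 0 -1.5 0 0 0 10" --pt "0 0 -1.2 0 0 0 10" --pt "0 0 0 0 0 0 10" --pt "0 0 0 0 0 0 10"

```text
clock: 5.55
position: [0.4705, -0.0168, 0.1221]
orientation: [0.73, 0.684, -0.001, -0.001]
force: [-2.5, 0.1, 0.5]
width: 0.0223
```

Request:
step_arm --pt "0 0 0 0 0 0 55" --pt "0 0 0 0 0 0 55" --pt "0 0 0 0 0 0 55" --pt "0 0 0 0 0 0 55" --pt "0 0 0 0 0 0 55" --pt "0 0 0 0 0 0 55" --pt "0 0 0 0 0 0 55"

```text
clock: 6.25
position: [0.4717, -0.0171, 0.1225]
orientation: [0.73, 0.684, 0.0, 0.0]
force: [-1.5, 0.2, 2.5]
width: 0.0472
```

```bash
python3 - <<'E'
from h import *
im,de=grab('scene','s3'); im2,_=grab('top','t3')
a=np.hstack([cv2.resize(im[80:280,140:340,::-1],(400,400)),cv2.resize(im2[160:260,250:350,::-1],(400,400))]); cv2.imwrite('pics/s3c.png',a)
s=env.observe();print(s['position'],s['width'],s['force'])
E
```

```text
[ 0.47161956 -0.01708101  0.12246936] 0.046916835972342336 [-1.89007953 -1.54818607  2.29300721]
```

View pics/s3c.png

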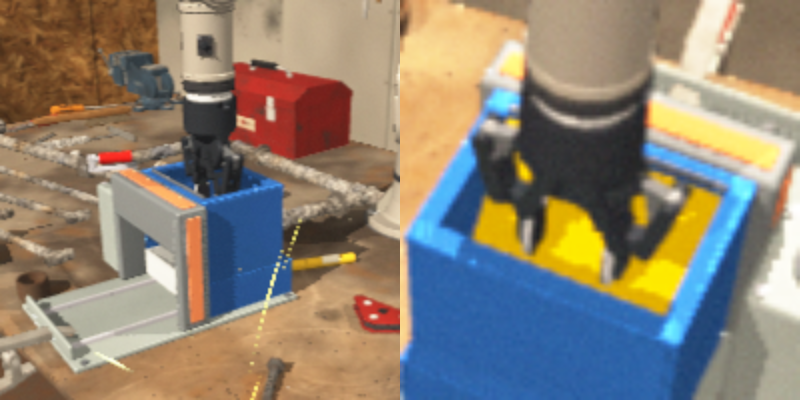

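Request:
step_arm --pt "0 0 1.5 0 0 0 55" --pt "0 0 2 0 0 0 55" --pt "0 0 3 0 0 0 55" --pt "0 0 3 0 0 0 55" --pt "0 0 3 0 0 0 55" --pt "0 2 1 0 0 4 55" --pt "0 4 0 0 0 5 55" --pt "0 4 0 0 0 5 55" --pt "0.5 4 0 0 0 5 55" --pt "0.5 4 0 0 0 5 55"

```text
clock: 7.35
position: [0.4805, 0.1661, 0.2565]
orientation: [0.569, 0.822, 0.0, -0.001]
force: [0.9, -0.2, -0.1]
width: 0.0468
```

```bash
python3 - <<'E'
from h import *
im,de=grab('scene','s4'); im2,_=grab('top','t4')
a=np.hstack([cv2.resize(im[140:300,160:360,::-1],(400,320)),cv2.resize(im2[150:310,200:400,::-1],(400,320))]); cv2.imwrite('pics/s4c.png',a)
s=env.observe();print(s['position'],s['width'],R.from_quat(s['orientation']).as_matrix()[:,0])
E
```

```text
[0.48004588 0.17147591 0.25601608] 0.04681958934160008 [-0.35956863  0.93311268  0.00333541]
```

View pics/s4c.png

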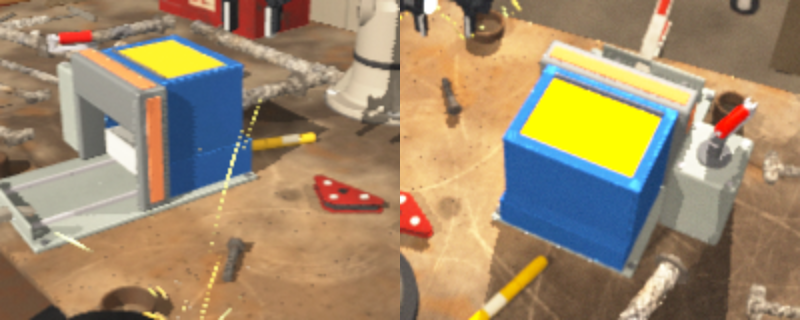

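Request:
step_arm --pt "2 1.5 0 0 0 5 55" --pt "2 1.5 -3 0 0 5 55" --pt "2 1.5 -4 0 0 5 55" --pt "2 1.3 -4 0 0 5 55" --pt "0.3 0.3 -4 0 0 1 55" --pt "0 0 -2 0 0 0 55" --pt "0 0 0 0 0 0 55" --pt "0 0 0 0 0 0 55"

```text
clock: 8.25
position: [0.5641, 0.2241, 0.0871]
orientation: [0.412, 0.911, -0.0, -0.0]
force: [0.4, 0.2, 0.0]
width: 0.0468
```

```bash
python3 - <<'E'
from h import *
im,de=grab('scene','s5')
a=np.hstack([cv2.resize(im[200:320,200:360,::-1],(800,600))]); cv2.imwrite('pics/s5c.png',a)
s=env.observe();x=R.from_quat(s['orientation']).as_matrix()[:,0];print(s['position'],s['width'],np.degrees(np.arctan2(x[1],x[0])))
E
```

```text
[0.56496407 0.22426782 0.08829239] 0.04708191583385799 131.26429925783475
```

View pics/s5c.png

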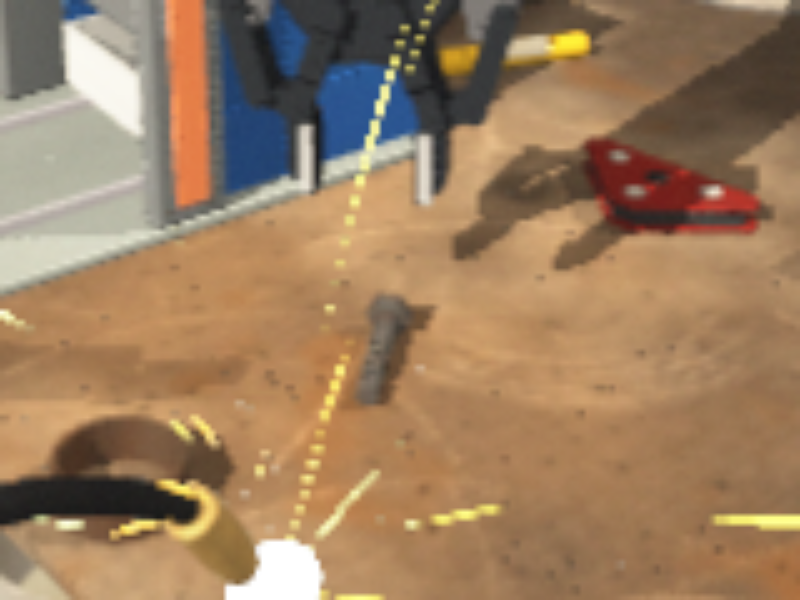

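```bash
python3 - <<'E'
from h import *
print(plane('scene',[[228,291],[277.5,262],[275,279.5]],.011),plane('top',[[243,165]],.011))
E
```

```text
[[0.70253776 0.23724891 0.011     ]
 [0.54373239 0.21541132 0.011     ]
 [0.59441013 0.2675323  0.011     ]] [[0.7099006  0.23831708 0.011     ]]
```

Request:
step_arm --pt "0 1.1 -2 0 0 0.5 55" --pt "0 0 -3 0 0 0 55" --pt "0 0 -2 0 0 0 55" --pt "0 0 -1 0 0 0 55" --pt "0 0 -0.3 0 0 0 55" --pt "0 0 0 0 0 0 25" --pt "0 0 0 0 0 0 0" --pt "0 0 0 0 0 0 0" --pt "0 0 0 0 0 0 0" --pt "0 0 0 0 0 0 0"

```text
clock: 9.3
position: [0.5656, 0.2352, 0.0059]
orientation: [0.409, 0.913, 0.001, 0.001]
force: [-0.7, -0.7, 6.0]
width: 0.0089
```

Request:
step_arm --pt "0 0 1 0 0 0 0" --pt "0 0 3 0 0 0 0" --pt "0 0 4 0 0 0 0" --pt "0 0 4 0 0 0 0" --pt "0 0 4 0 0 0 0" --pt "0 0 4 0 0 0 0" --pt "0 0 4 0 0 0 0" --pt "0 0 0 0 0 0 0" --force 80

```text
clock: 10.1
position: [0.5677, 0.2358, 0.2515]
orientation: [0.409, 0.913, 0.005, 0.004]
force: [-0.2, -0.3, 0.3]
width: 0.0085
```

```bash
python3 - <<'E'
from h import *
im,de=grab('scene','s6')
a=np.hstack([cv2.resize(im[130:310,180:420,::-1],(800,600))]); cv2.imwrite('pics/s6c.png',a)
s=env.observe();x=R.from_quat(s['orientation']).as_matrix()[:,0];print(s['position'],s['width'],np.degrees(np.arctan2(x[1],x[0])),s['q'])
E
```

```text
[0.56601988 0.23526515 0.24822053] 0.008118411297534987 131.72802113250236 [-0.65830072  0.32353334  0.25036748  1.61900214 -0.0852226   1.20266971
  1.90884407]
```

View pics/s6c.png

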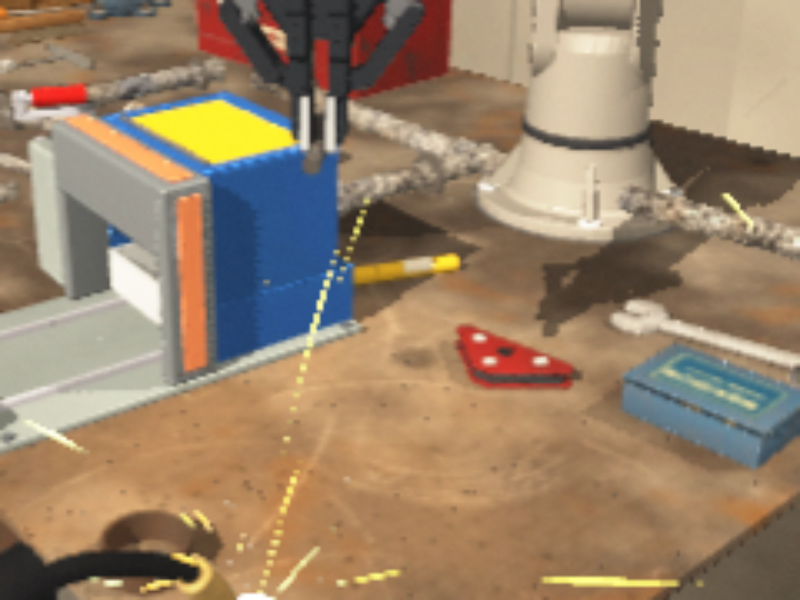

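Request:
step_arm --pt "-0.6 -1.5 0 0 0 -8 0" --pt "-0.6 -1.5 0 0 0 -8 0" --pt "-0.6 -1.5 0 0 0 -8 0" --pt "-0.6 -1.5 0 0 0 -8 0" --pt "-0.6 -1.5 0 0 0 -8 0" --pt "-0.6 -1.5 0 0 0 -8 0" --pt "-0.6 -1.5 0 0 0 -8 0" --pt "-0.6 -1.5 0 0 0 -8 0" --pt "-0.6 -1.5 0 0 0 -8 0" --pt "-0.6 -1.5 0 0 0 -8 0"

```text
clock: 11.15
position: [0.5028, 0.0839, 0.2429]
orientation: [0.901, 0.434, -0.001, -0.0]
force: [-0.0, -0.0, -1.1]
width: 0.0087
```

Request:
step_arm --pt "-0.6 -1.5 0 0 0 -8 0" --pt "-0.6 -1.5 0 0 0 -8 0" --pt "-0.6 -1.5 0 0 0 -8 0" --pt "-0.6 -1.5 0 0 0 -8 0" --pt "-0.6 -1.5 0 0 0 -8 0" --pt "-0.6 -1.5 0 0 0 -8 0" --pt "-0.4 -1.5 0 0 0 -7.5 0" --pt "0 0 0 0 0 0 0" --pt "0 0 0 0 0 0 0"

```text
clock: 12.05
position: [0.4638, -0.0198, 0.2437]
orientation: [1.0, -0.032, -0.001, -0.0]
force: [0.2, -0.2, -0.2]
width: 0.0083
```

```bash
python3 - <<'E'
from h import *
im,de=grab('scene','s7'); im2,_=grab('top','t7')
a=np.hstack([cv2.resize(im[100:260,160:360,::-1],(400,320)),cv2.resize(im2[150:310,200:400,::-1],(400,320))]); cv2.imwrite('pics/s7c.png',a)
s=env.observe();x=R.from_quat(s['orientation']).as_matrix()[:,0];print(s['position'],s['width'],np.degrees(np.arctan2(x[1],x[0])),s['q'])
E
```

```text
[ 0.464251   -0.01911708  0.24391293] 0.008348715254572456 -3.5685680572379366 [-0.68666556  0.05491089  0.66578488  1.95548351 -0.03734998  1.1438615
 -0.06840118]
```

View pics/s7c.png

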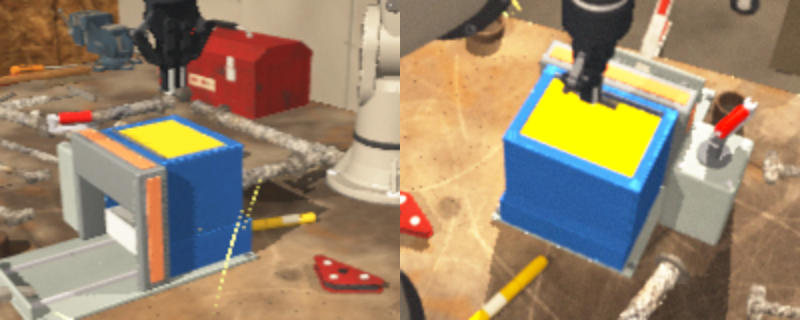

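Request:
step_arm --pt "0 0 -3 0 0 0 0" --pt "0 0 -3 0 0 0 0" --pt "0 0 -2 0 0 0 0" --pt "0 0 -1.5 0 0 0 0" --pt "0 0 -1.2 0 0 0 0" --pt "0 0 -0.9 0 0 0 0" --pt "0 0 0 0 0 0 0" --pt "0 0 0 0 0 0 0"

```text
clock: 12.95
position: [0.4636, -0.02, 0.1282]
orientation: [0.999, -0.033, -0.001, -0.0]
force: [-1.6, 0.8, -0.2]
width: 0.0082
```

Request:
step_arm --pt "0 0 0 0 0 0 28" --pt "0 0 0 0 0 0 28" --pt "0 0 0 0 0 0 28" --pt "0 0 0 0 0 0 28" --pt "0 0 0 0 0 0 28" --pt "0 0 0 0 0 0 28" --pt "0 0 0 0 0 0 28"

```text
clock: 13.65
position: [0.4672, -0.0202, 0.1301]
orientation: [0.999, -0.033, 0.003, -0.0]
force: [2.4, -0.6, 5.8]
width: 0.0238
```

```bash
python3 - <<'E'
from h import *
im,de=grab('scene','s8'); im2,_=grab('top','t8')
a=np.hstack([cv2.resize(im[100:260,160:360,::-1],(400,320)),cv2.resize(im2[160:260,250:350,::-1],(400,400))[:320]]); cv2.imwrite('pics/s8c.png',a)
s=env.observe();print(s['position'],s['width'],s['force'])
E
```

```text
[ 0.46725632 -0.02024263  0.13015651] 0.02376943967250674 [ 3.11761485 -0.13143928  5.16353666]
```

View pics/s8c.png

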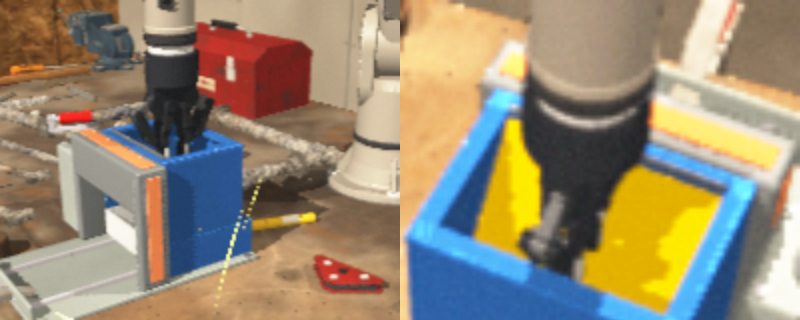

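Request:
step_arm --pt "0.2 0 1 0 0 0 28" --pt "0 0 2 0 0 0 28" --pt "0 0 3 0 0 0 28" --pt "0 0 3 0 0 0 28" --pt "0 0 3 0 0 0 28" --pt "0 0 1 0 0 0 28" --pt "0 4 0 0 0 0 28" --pt "0 4 0 0 0 0 28" --pt "0 4 0 0 0 0 28" --pt "0 4 0 0 0 0 28"

```text
clock: 14.75
position: [0.4654, 0.1409, 0.2578]
orientation: [0.999, -0.033, -0.001, 0.0]
force: [0.2, -1.0, 0.1]
width: 0.0239
```

```bash
python3 - <<'E'
from h import *
im,de=grab('scene','s9'); im2,_=grab('top','t9')
cv2.imwrite('pics/s9c.png',np.hstack([cv2.resize(im[:,:,::-1],(400,300)),cv2.resize(im2[100:310,120:400,::-1],(400,300))]))
cv2.imwrite('pics/s9d.png',cv2.resize(im2[180:240,330:390,::-1],(600,600),interpolation=0))
s=env.observe();print(s['position'],s['width'],s['force'])
E
```

```text
[0.4648251  0.14620982 0.25738993] 0.02411352774595566 [ 0.43505795 -0.27479467 -0.86902894]
```

View pics/s9c.png

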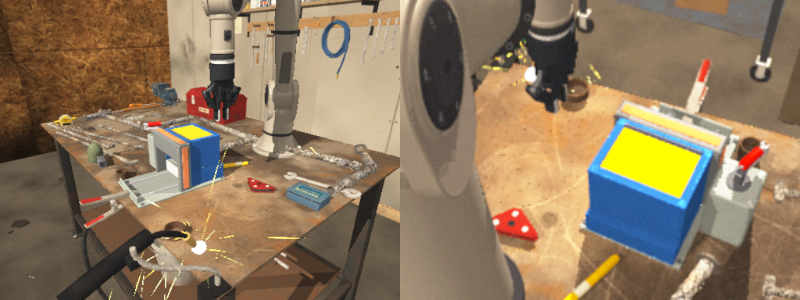

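View pics/s9d.png

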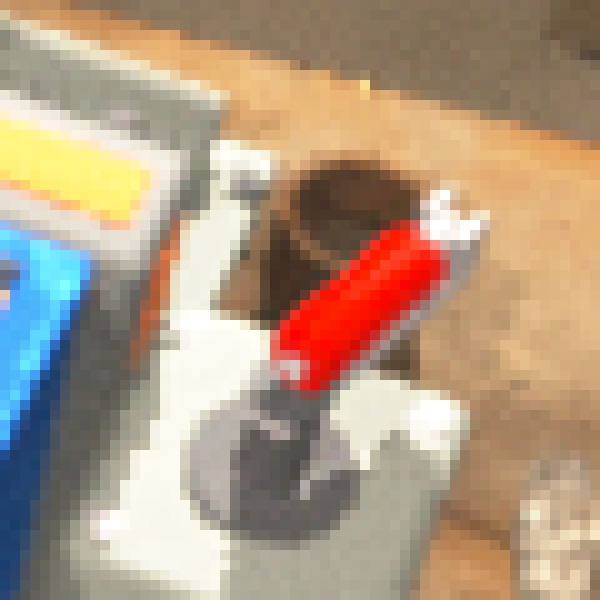

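Request:
step_arm --pt "0.7 -3.2 0 0 0 7.1 28" --pt "0.7 -3.2 0 0 0 7.1 28" --pt "0.7 -3.2 0 0 0 7.1 28" --pt "0.7 -3.2 0 0 0 7.1 28" --pt "0.7 -3.2 0 0 0 7.1 28" --pt "0.7 -3.2 0 0 0 7.1 28" --pt "0.7 -3.2 0 0 0 7.1 28" --pt "0.7 -3.2 0 0 0 7.1 40" --pt "0.7 -3.2 0 0 0 7.1 40" --pt "0.7 -3.2 0 0 0 7.1 40"

```text
clock: 15.85
position: [0.5354, -0.182, 0.2577]
orientation: [0.831, 0.556, -0.001, -0.001]
force: [0.4, -0.1, 0.1]
width: 0.0341
```

Request:
step_arm --pt "0 0 0 0 0 0 40" --pt "0 0 0 0 0 0 40" --pt "0 0 0 0 0 0 40"

```text
clock: 16.15
position: [0.5359, -0.1792, 0.2578]
orientation: [0.833, 0.554, -0.0, -0.001]
force: [-1.2, 1.0, 0.4]
width: 0.0339
```

```bash
python3 - <<'E'
from h import *
im,de=grab('scene','s10'); im2,_=grab('top','t10')
cv2.imwrite('pics/s10c.png',np.hstack([cv2.resize(im[80:200,140:260,::-1],(400,400)),cv2.resize(im2[130:250,300:420,::-1],(400,400))]))
s=env.observe();x=R.from_quat(s['orientation']).as_matrix()[:,0];print(s['position'],s['width'],s['q'],np.degrees(np.arctan2(x[1],x[0])))
print(plane('top',[[375.5,201.5]],.185),plane('top',[[357.5,227]],.14))
E
```

```text
[ 0.5362473  -0.17875312  0.25808553] 0.03421840743538076 [-0.2829406   0.27146918  0.64946675  1.72031664 -0.17506503  1.20909299
  1.58668012] 67.34460119112194
[[ 0.57833991 -0.1974325   0.185     ]] [[ 0.51832794 -0.1743987   0.14      ]]
```

View pics/s10c.png

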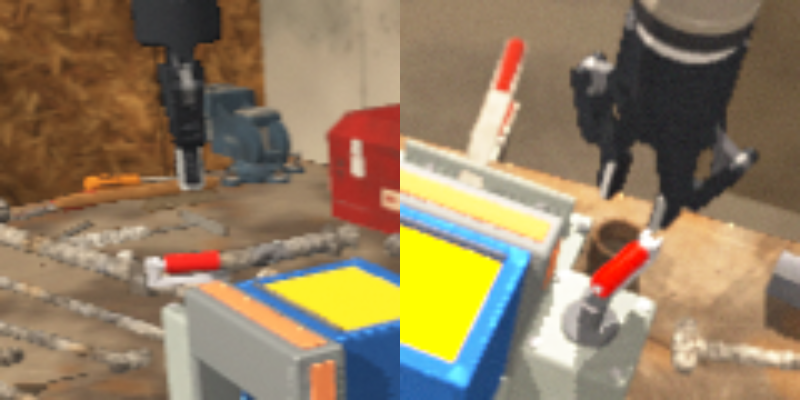

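Request:
step_arm --pt "0 0.1 -2 0 0 0 40" --pt "0 0 -2.5 0 0 0 40" --pt "0 0 -2 0 0 0 40" --pt "0 0 -1.5 0 0 0 40" --pt "0 0 -0.8 0 0 0 40" --pt "0 0 0 0 0 0 40" --pt "0 0 0 0 0 0 40"

```text
clock: 16.95
position: [0.5369, -0.1794, 0.171]
orientation: [0.833, 0.554, 0.0, 0.0]
force: [-0.1, 0.1, -0.1]
width: 0.034
```

```bash
python3 - <<'E'
from h import *
im,de=grab('scene','s11'); im2,_=grab('top','t11')
cv2.imwrite('pics/s11c.png',np.hstack([cv2.resize(im[100:180,150:230,::-1],(400,400)),cv2.resize(im2[160:240,320:400,::-1],(400,400))]))
s=env.observe();print(s['position'],s['width'],s['force'])
E
```

```text
[ 0.53710077 -0.17953474  0.17139019] 0.03422092326575293 [-0.46799686 -0.27415415  0.70136519]
```

View pics/s11c.png

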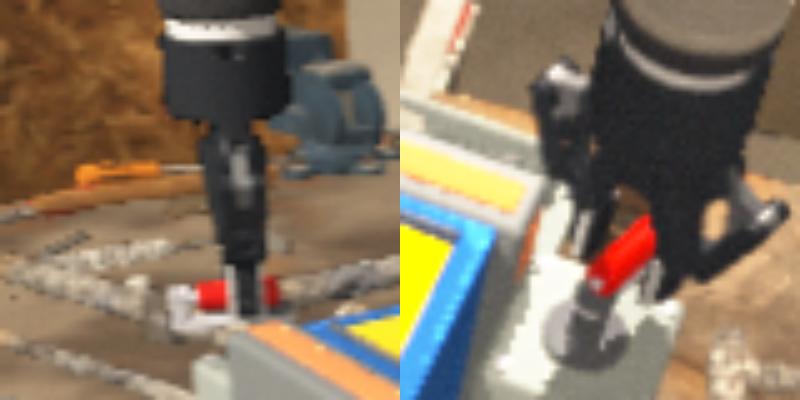

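Request:
step_arm --pt "0 0 0 0 0 0 0" --pt "0 0 0 0 0 0 0" --pt "0 0 0 0 0 0 0" --pt "0 0 0 0 0 0 0" --pt "0 0 0 0 0 0 0" --pt "0 0 0 0 0 0 0" --force 30

```text
clock: 17.65
position: [0.5368, -0.1796, 0.171]
orientation: [0.833, 0.554, 0.0, 0.0]
force: [-0.3, -0.2, 6.3]
width: 0.0168
```

Request:
step_arm --pt "0.06 -0.02 0.71 0 0 0 0" --pt "0.17 -0.07 0.69 0 0 0 0" --pt "0.28 -0.12 0.65 0 0 0 0" --pt "0.38 -0.16 0.58 0 0 0 0" --pt "0.47 -0.2 0.5 0 0 0 0" --pt "0 0 0 0 0 0 0"

```text
clock: 18.25
position: [0.5489, -0.1846, 0.2017]
orientation: [0.833, 0.554, -0.001, -0.002]
force: [-5.4, 0.4, -1.8]
width: 0.0165
```

```bash
python3 - <<'E'
from h import *
im,de=grab('scene','s12'); im2,_=grab('top','t12')
cv2.imwrite('pics/s12c.png',np.hstack([cv2.resize(im[100:180,150:230,::-1],(400,400)),cv2.resize(im2[160:240,320:400,::-1],(400,400))]))
s=env.observe();print(s['position'],s['width'],s['force'])
E
```

```text
[ 0.54884994 -0.18467722  0.20176669] 0.016645649854272332 [-5.40854212  1.43353723 -2.4086298 ]
```

View pics/s12c.png

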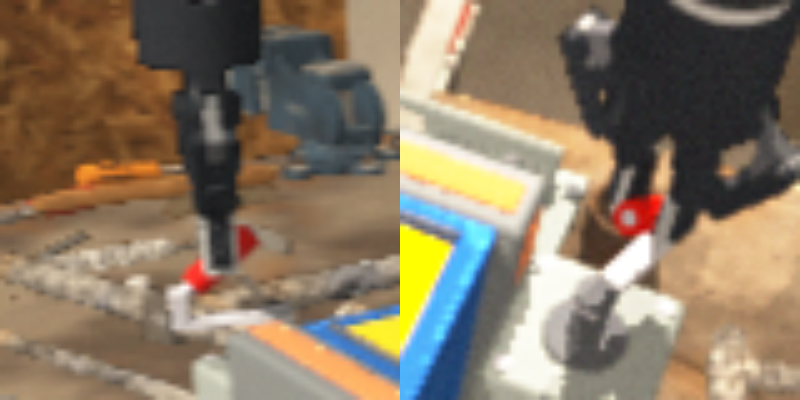

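Request:
step_arm --pt "0.54 -0.23 0.41 0 0 0 0" --pt "0.6 -0.25 0.3 0 0 0 0" --pt "0.63 -0.27 0.18 0 0 0 0" --pt "0.66 -0.28 0.06 0 0 0 0" --pt "0.46 -0.2 0 0 0 0 0" --pt "0 0 0 0 0 0 0" --pt "0 0 0 0 0 0 0"

```text
clock: 19.05
position: [0.578, -0.1966, 0.2116]
orientation: [0.833, 0.554, -0.0, -0.002]
force: [-5.7, 0.2, -0.5]
width: 0.0138
```

```bash
python3 - <<'E'
from h import *
im,de=grab('scene','s13'); im2,_=grab('top','t13')
cv2.imwrite('pics/s13c.png',np.hstack([cv2.resize(im[100:180,150:230,::-1],(400,400)),cv2.resize(im2[160:240,320:400,::-1],(400,400))]))
s=env.observe();print(s['position'],s['width'],s['force'])
E
```

```text
[ 0.5779528  -0.19659342  0.21165685] 0.013862519427239832 [-5.46282842  1.67013431 -1.18939782]
```

View pics/s13c.png

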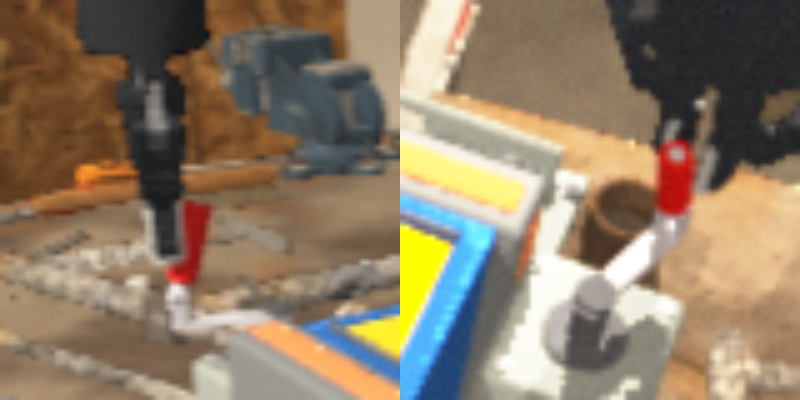

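Request:
step_arm --pt "0 0 0 0 0 0 40" --pt "0 0 0 0 0 0 40" --pt "0 0 0 0 0 0 40" --pt "0 0 0 0 0 0 40" --pt "0 0 3.5 0 0 0 40" --pt "0 0 3.5 0 0 0 40" --pt "-0.7 0.3 0 0 0 0 40" --pt "-0.7 0.3 0 0 0 0 40" --pt "0 0 0 0 0 0 40"

```text
clock: 20.05
position: [0.5636, -0.1906, 0.2804]
orientation: [0.833, 0.554, -0.0, -0.001]
force: [-0.0, -0.5, -0.5]
width: 0.0344
```

```bash
python3 - <<'E'
from h import *
im,de=grab('scene','s14'); im2,_=grab('top','t14')
cv2.imwrite('pics/s14c.png',np.hstack([cv2.resize(im[100:180,150:230,::-1],(400,400)),cv2.resize(im2[160:240,320:400,::-1],(400,400))]))
s=env.observe();print(s['position'],s['width'],s['force'])
P={}
for n,i,roi in(('scene',im,(175,130,205,165)),('top',im2,(440//5*0+340,180,395,225))):
    i=i.astype(int);r,g,b=i[...,0],i[...,1],i[...,2]
    m=np.zeros(r.shape,np.uint8);x0,y0,x1,y1=roi;m[y0:y1,x0:x1]=((r>110)&(g<70)&(b<70))[y0:y1,x0:x1]
    k,l,st,c=cv2.connectedComponentsWithStats(m); j=1+np.argmax(st[1:,4]); ys,xs=np.nonzero(l==j)
    uv=np.c_[xs,ys].astype(float);c=uv.mean(0);w,v=np.linalg.eigh(np.cov((uv-c).T));e=v[:,1];e=e*np.sign(-e[1]);t=(uv-c)@e
    lo,hi=c+e*t.min(),c+e*t.max(); print(n,len(xs),lo.round(1),hi.round(1)); P[n]=(lo,hi)
for k in(0,1):
    o1,v1=rays('scene',[P['scene'][k]]);o2,v2=rays('top',[P['top'][k]])
    A=np.c_[v1[0],-v2[0]]; s_=np.linalg.lstsq(A,o2-o1,rcond=None)[0]
    p1=o1+v1[0]*s_[0];p2=o2+v2[0]*s_[1];print(((p1+p2)/2).round(4),np.linalg.norm(p1-p2).round(4))
E
```

```text
[ 0.56428686 -0.19069216  0.28006929] 0.03428424079699267 [ 0.58304138 -1.31449392 -0.97966402]
scene 84 [186.1 156. ] [189.  140.4]
top 70 [373.7 202. ] [374.6 188.1]
[ 0.5691 -0.1945  0.1939] 0.0031
[ 0.5627 -0.1847  0.2461] 0.0046
```

View pics/s14c.png

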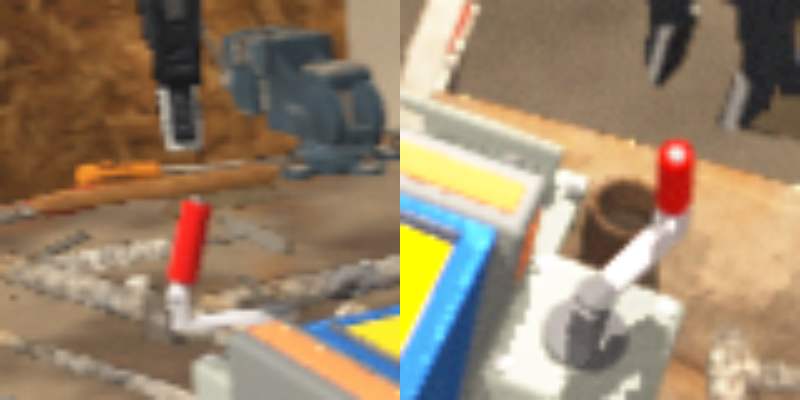

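```bash
python3 - <<'E'
from h import *
for n in('scene','top'):
    print(n,proj(n,[[.571,-.196,.197],[.571,-.196,.247],[.5627,-.1847,.2461]]))
E
```

```text
scene [[185.65648746 155.32758953]
 [184.13712965 139.41456675]
 [188.33502005 139.95788503]]
top [[375.22535104 200.47676086]
 [379.3868399  187.4922042 ]
 [373.91189119 188.78997206]]
```

Request:
step_arm --pt "0.2 0 -2.5 0 0 0 40" --pt "0 0 -2.5 0 0 0 40" --pt "0 0 -1.5 0 0 0 40" --pt "0 0 -0.5 0 0 0 40" --pt "0 0 0 0 0 0 0" --pt "0 0 0 0 0 0 0" --pt "0 0 0 0 0 0 0" --pt "0 0 0 0 0 0 0" --pt "0 0 0 0 0 0 0" --force 60

```text
clock: 21.05
position: [0.5668, -0.1915, 0.2111]
orientation: [0.833, 0.554, 0.0, 0.0]
force: [0.4, -2.0, -6.9]
width: 0.0162
```

Request:
step_arm --pt "0.3 -0.13 0 0 0 0 0" --pt "0.3 -0.13 0 0 0 0 0" --pt "0.3 -0.13 0 0 0 0 0" --pt "0 0 0 0 0 0 0"

```text
clock: 21.45
position: [0.5699, -0.193, 0.2113]
orientation: [0.833, 0.553, -0.004, -0.007]
force: [-15.1, 6.1, 8.2]
width: 0.0164
```

```bash
python3 - <<'E'
from h import *
im,de=grab('scene','s15'); im2,_=grab('top','t15')
cv2.imwrite('pics/s15c.png',np.hstack([cv2.resize(im[100:180,150:230,::-1],(400,400)),cv2.resize(im2[160:240,320:400,::-1],(400,400))]))
s=env.observe();print(s['position'],s['width'],s['force'])
E
```

```text
[ 0.56984856 -0.19288965  0.21124012] 0.016922341418542264 [-14.21744535   5.46883286   8.26960199]
```

View pics/s15c.png

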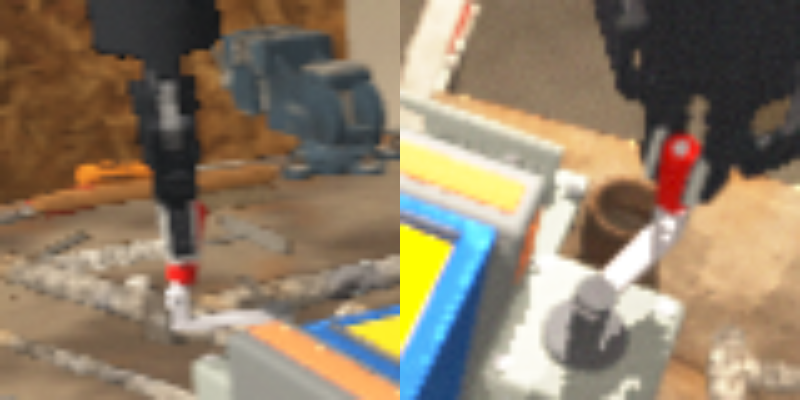

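Request:
step_arm --pt "0 0 0 0 0 0 0" --pt "0 0 0 1.6 3.7 0 0" --pt "0 0 0 1.6 3.7 0 0" --pt "0.2 -0.08 0 0 0 0 0" --pt "0 0 0 0 0 0 0" --pt "0 0 0 0 0 0 0" --force 20

```text
clock: 22.15
position: [0.5745, -0.1948, 0.2116]
orientation: [0.83, 0.552, -0.041, -0.063]
force: [-8.1, 3.1, 2.0]
width: 0.0163
```

```bash
python3 - <<'E'
from h import *
im,de=grab('scene','s16'); im2,_=grab('top','t16')
cv2.imwrite('pics/s16c.png',np.hstack([cv2.resize(im[100:180,150:230,::-1],(400,400)),cv2.resize(im2[160:240,320:400,::-1],(400,400))]))
s=env.observe();print(s['position'],s['width'],s['force'])
E
```

```text
[ 0.57453477 -0.19480448  0.21158573] 0.01646571755901469 [-8.28386533  2.79403139  2.22025892]
```

View pics/s16c.png

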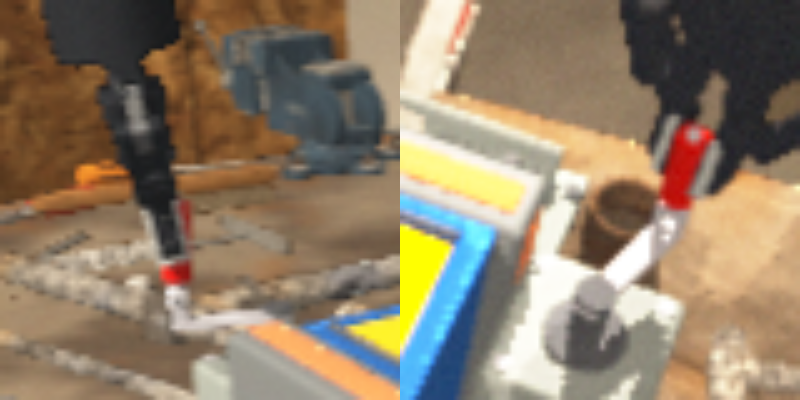

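Request:
step_arm --pt "0 0 0 0 0 0 40" --pt "0 0 0 0 0 0 40" --pt "0 0 0 0 0 0 40" --pt "0 0 3.5 0 0 0 40" --pt "0 0 3.5 -1.6 -3.7 0 40" --pt "0 0 0 -1.6 -3.7 0 40" --pt "0 0 0 0 0 0 40" --pt "0 0 0 0 0 0 40"

```text
clock: 23.05
position: [0.5779, -0.1954, 0.2812]
orientation: [0.833, 0.554, 0.0, -0.001]
force: [-0.4, -0.8, -1.2]
width: 0.0341
```

```bash
cat > hd.py <<'E'
from h import *
def handle(tag,sroi=(165,125,215,170),troi=(335,175,400,235)):
    P={}
    for n,roi in(('scene',sroi),('top',troi)):
        im,_=grab(n,n+tag)
        i=im.astype(int);r,g,b=i[...,0],i[...,1],i[...,2]
        m=np.zeros(r.shape,np.uint8);x0,y0,x1,y1=roi;m[y0:y1,x0:x1]=((r>110)&(g<70)&(b<70))[y0:y1,x0:x1]
        k,l,st,c=cv2.connectedComponentsWithStats(m); j=1+np.argmax(st[1:,4]); ys,xs=np.nonzero(l==j)
        uv=np.c_[xs,ys].astype(float);c=uv.mean(0);w,v=np.linalg.eigh(np.cov((uv-c).T));e=v[:,1];e=e*np.sign(-e[1]);t=(uv-c)@e
        lo,hi=c+e*t.min(),c+e*t.max(); print(n,len(xs),lo.round(1),hi.round(1)); P[n]=(lo,hi)
    for k in(0,1):
        o1,v1=rays('scene',[P['scene'][k]]);o2,v2=rays('top',[P['top'][k]])
        A=np.c_[v1[0],-v2[0]]; s_=np.linalg.lstsq(A,o2-o1,rcond=None)[0]
        p1=o1+v1[0]*s_[0];p2=o2+v2[0]*s_[1];print(((p1+p2)/2).round(4),np.linalg.norm(p1-p2).round(4))
    s=env.observe();print(s['position'],s['width'],s['force'],s['clock'])
E
python3 -c "
from hd import *
handle('17')"
```

```text
scene 85 [185.3 156.1] [184.5 140.1]
top 91 [374.4 201.1] [378.2 186.3]
[ 0.5719 -0.195   0.1943] 0.0024
[ 0.5729 -0.192   0.2466] 0.0019
[ 0.57803986 -0.19556725  0.28025178] 0.03421819377535678 [-0.3699213  -0.90302568 -0.43567538] 23.15
```

Request:
step_arm --pt "-0.5 0.2 0 0 0 0 40" --pt "0 0 -2.5 0 0 0 40" --pt "0 0 -2.5 0 0 0 40" --pt "0 0 -1.5 0 0 0 40" --pt "0 0 -0.5 0 0 0 40" --pt "0 0 0 0 0 0 0" --pt "0 0 0 0 0 0 0" --pt "0 0 0 0 0 0 0" --pt "0 0 0 0 0 0 0" --pt "0 0 0 0 0 0 0" --force 40

```text
clock: 24.15
position: [0.5728, -0.1941, 0.2112]
orientation: [0.833, 0.554, 0.0, 0.0]
force: [0.1, -1.0, -4.5]
width: 0.017
```

```bash
python3 - <<'E'
from h import *
s=env.observe();print(s['position'],s['width'],s['force'])
a=np.radians(-23-12*np.arange(0,31)); p=6.2*np.c_[np.cos(a),np.sin(a)]
q=np.vstack([[0,0],np.round(np.cumsum(np.diff(p,axis=0),axis=0),2)]); d=np.round(np.diff(q,axis=0),2)
for k in range(3): print(d[k*10:k*10+10].tolist(), d[k*10:k*10+10].sum(0))
E
```

```text
[ 0.57279878 -0.19409361  0.21116955] 0.016961312255138986 [ 0.07975139 -1.02037778 -4.49679459]
[[-0.63, -1.13], [-0.85, -0.98], [-1.03, -0.78], [-1.18, -0.55], [-1.26, -0.29], [-1.3, -0.02], [-1.27, 0.24], [-1.19, 0.51], [-1.06, 0.74], [-0.89, 0.95]] [-10.66  -1.31]
[[-0.67, 1.11], [-0.42, 1.23], [-0.16, 1.28], [0.12, 1.3], [0.38, 1.24], [0.62, 1.13], [0.85, 0.98], [1.04, 0.78], [1.17, 0.54], [1.27, 0.3]] [4.2  9.89]
[[1.29, 0.02], [1.28, -0.25], [1.19, -0.5], [1.06, -0.75], [0.88, -0.95], [0.67, -1.11], [0.42, -1.22], [0.16, -1.29], [-0.11, -1.29], [-0.38, -1.24]] [ 6.46 -8.58]
```

Request:
step_arm --pt "-0.45 -1.21 0 0 0 0 0" --pt "-0.85 -0.98 0 0 0 0 0" --pt "-1.03 -0.78 0 0 0 0 0" --pt "-1.18 -0.55 0 0 0 0 0" --pt "-1.26 -0.29 0 0 0 0 0"

```text
clock: 24.65
position: [0.5247, -0.2315, 0.2112]
orientation: [0.833, 0.554, 0.001, -0.001]
force: [2.7, 5.7, -3.4]
width: 0.0169
```

```bash
python3 - <<'E'
from h import *
im,de=grab('scene','s18'); im2,_=grab('top','t18')
cv2.imwrite('pics/s18c.png',np.hstack([cv2.resize(im[100:260,130:290,::-1],(400,400)),cv2.resize(im2[160:260,310:410,::-1],(400,400))]))
s=env.observe();print(s['position'],s['width'],s['force'])
E
```

```text
[ 0.52251571 -0.231897    0.21116139] 0.016993438398079055 [-2.64012269  4.19592357 -1.95159132]
```

View pics/s18c.png

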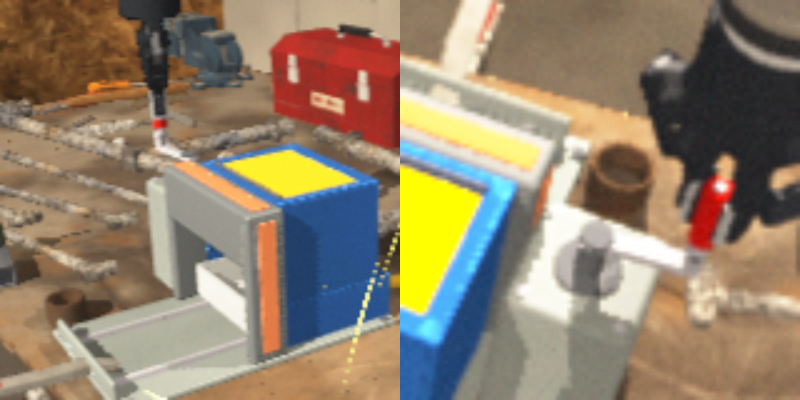

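Request:
step_arm --pt "-1.3 -0.02 0 0 0 0 0" --pt "-1.27 0.24 0 0 0 0 0" --pt "-1.19 0.51 0 0 0 0 0" --pt "-1.06 0.74 0 0 0 0 0" --pt "-0.89 0.95 0 0 0 0 0" --pt "-0.67 1.11 0 0 0 0 0" --pt "-0.42 1.23 0 0 0 0 0" --pt "-0.16 1.28 0 0 0 0 0" --pt "0.12 1.3 0 0 0 0 0" --pt "0.38 1.24 0 0 0 0 0"

```text
clock: 25.75
position: [0.4626, -0.1498, 0.2114]
orientation: [0.833, 0.553, 0.002, 0.005]
force: [8.3, -6.3, -14.6]
width: 0.0171
```

```bash
python3 - <<'E'
from h import *
im,de=grab('scene','s19'); im2,_=grab('top','t19')
cv2.imwrite('pics/s19c.png',np.hstack([cv2.resize(im[100:260,130:290,::-1],(400,400)),cv2.resize(im2[160:260,310:410,::-1],(400,400))]))
s=env.observe();print(s['position'],s['width'],s['force'],s['q'])
E
```

```text
[ 0.46345397 -0.1479963   0.2113463 ] 0.016789536140939556 [  9.4439578   -2.01587166 -14.1486332 ] [-0.35554291  0.13554476  0.63249872  1.96084799 -0.08926495  1.06308017
  1.48944799]
```

View pics/s19c.png

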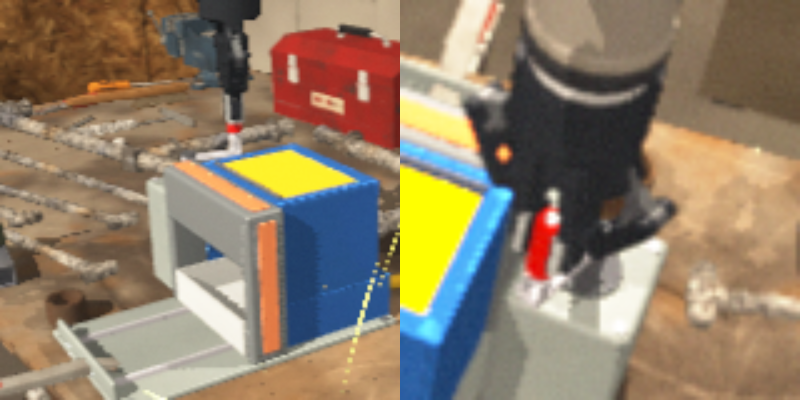

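Request:
step_arm --pt "0.62 1.13 0 0 0 0 0" --pt "0.85 0.98 0 0 0 0 0" --pt "1.04 0.78 0 0 0 0 0" --pt "1.17 0.54 0 0 0 0 0" --pt "1.27 0.3 0 0 0 0 0" --pt "1.29 0.02 0 0 0 0 0" --pt "1.28 -0.25 0 0 0 0 0" --pt "1.19 -0.5 0 0 0 0 0" --pt "1.06 -0.75 0 0 0 0 0" --pt "0.88 -0.95 0 0 0 0 0" --force 30

```text
clock: 26.85
position: [0.5662, -0.1341, 0.2111]
orientation: [0.833, 0.554, -0.001, -0.001]
force: [-6.3, -0.0, 0.9]
width: 0.017
```

```bash
python3 - <<'E'
from h import *
im,de=grab('scene','s20'); im2,_=grab('top','t20')
cv2.imwrite('pics/s20c.png',np.hstack([cv2.resize(im[100:260,130:290,::-1],(400,400)),cv2.resize(im2[160:260,310:410,::-1],(400,400))]))
s=env.observe();print(s['position'],s['width'],s['force'],s['q'])
E
```

```text
[ 0.567432   -0.13592061  0.21117502] 0.016987772934004376 [-1.59277207 -3.88656893 -3.0820774 ] [-0.30704184  0.34212057  0.59286731  1.73814255 -0.20686776  1.1239171
  1.51979535]
```

View pics/s20c.png

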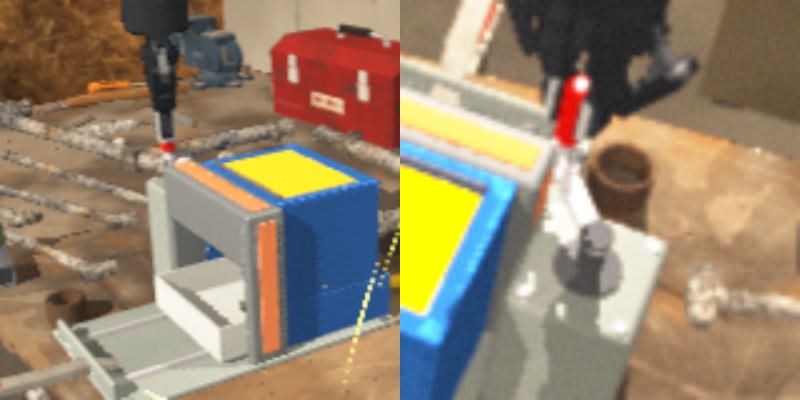

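Request:
step_arm --pt "0.67 -1.11 0 0 0 0 0" --pt "0.42 -1.22 0 0 0 0 0" --pt "0.16 -1.29 0 0 0 0 0" --pt "-0.11 -1.29 0 0 0 0 0" --pt "-0.38 -1.24 0 0 0 0 0" --pt "-0.63 -1.13 0 0 0 0 0" --pt "-0.85 -0.98 0 0 0 0 0" --pt "-1.03 -0.78 0 0 0 0 0" --pt "-1.18 -0.55 0 0 0 0 0" --pt "-1.26 -0.29 0 0 0 0 0"

```text
clock: 27.95
position: [0.5249, -0.2319, 0.2112]
orientation: [0.833, 0.554, 0.001, 0.0]
force: [2.5, 5.8, -1.6]
width: 0.0168
```

Request:
step_arm --pt "-1.3 -0.02 0 0 0 0 0" --pt "-1.27 0.24 0 0 0 0 0" --pt "-1.19 0.51 0 0 0 0 0" --pt "-1.06 0.74 0 0 0 0 0" --pt "-0.89 0.95 0 0 0 0 0" --pt "-0.67 1.11 0 0 0 0 0" --pt "-0.42 1.23 0 0 0 0 0" --pt "-0.16 1.28 0 0 0 0 0" --pt "0.12 1.3 0 0 0 0 0" --pt "0.38 1.24 0 0 0 0 0"

```text
clock: 28.95
position: [0.4628, -0.15, 0.2114]
orientation: [0.833, 0.553, 0.002, 0.006]
force: [8.6, -6.9, -13.6]
width: 0.017
```

```bash
python3 - <<'E'
from h import *
im,de=grab('scene','s21'); im2,_=grab('top','t21')
cv2.imwrite('pics/s21c.png',np.hstack([cv2.resize(im[100:260,130:290,::-1],(400,400)),cv2.resize(im2[160:260,310:410,::-1],(400,400))]))
s=env.observe();print(s['position'],s['width'],s['force'],s['q'])
E
```

```text
[ 0.4635885  -0.14821925  0.21133208] 0.01696492007987147 [ 10.07046278  -2.02936863 -12.35577617] [-0.33138802  0.13315458  0.6048963   1.96060683 -0.08337256  1.06207049
  1.4840058 ]
```

View pics/s21c.png

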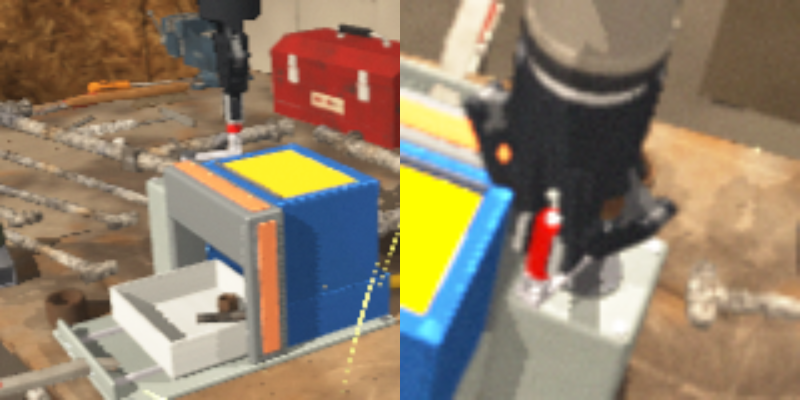

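Request:
step_arm --pt "0.62 1.13 0 0 0 0 0" --pt "0.85 0.98 0 0 0 0 0" --pt "1.04 0.78 0 0 0 0 0" --pt "1.17 0.54 0 0 0 0 0" --pt "1.27 0.3 0 0 0 0 0" --pt "1.29 0.02 0 0 0 0 0" --pt "1.28 -0.25 0 0 0 0 0" --pt "1.19 -0.5 0 0 0 0 0" --pt "1.06 -0.75 0 0 0 0 0" --pt "0.88 -0.95 0 0 0 0 0"

```text
clock: 30.05
position: [0.5663, -0.1341, 0.2111]
orientation: [0.833, 0.554, -0.001, -0.001]
force: [-6.6, -0.4, 2.1]
width: 0.0171
```

Request:
step_arm --pt "0.67 -1.11 0 0 0 0 0" --pt "0.42 -1.22 0 0 0 0 0" --pt "0.16 -1.29 0 0 0 0 0" --pt "-0.11 -1.29 0 0 0 0 0" --pt "-0.38 -1.24 0 0 0 0 0" --pt "-0.63 -1.13 0 0 0 0 0" --pt "-0.85 -0.98 0 0 0 0 0" --pt "-1.03 -0.78 0 0 0 0 0"

```text
clock: 30.85
position: [0.5497, -0.2238, 0.2112]
orientation: [0.833, 0.554, 0.001, 0.0]
force: [0.1, 4.8, -0.7]
width: 0.0166
```

Request:
step_arm --pt "-0.6 -0.3 0 0 0 0 0" --pt "-0.6 -0.25 0 0 0 0 0" --pt "-0.6 -0.17 0 0 0 0 0" --pt "-0.6 -0.1 0 0 0 0 0" --pt "-0.5 0 0 0 0 0 0" --pt "0 0 0 0 0 0 0"

```text
clock: 31.45
position: [0.5234, -0.2318, 0.2113]
orientation: [0.832, 0.554, 0.002, 0.003]
force: [8.7, 1.4, -6.8]
width: 0.0168
```

```bash
python3 - <<'E'
from h import *
im,de=grab('scene','s22'); im2,_=grab('top','t22')
cv2.imwrite('pics/s22c.png',np.hstack([cv2.resize(im[100:260,130:290,::-1],(400,400)),cv2.resize(im2[160:260,310:410,::-1],(400,400))]))
s=env.observe();print(s['position'],s['width'],s['force'],s['q'])
E
```

```text
[ 0.52338937 -0.23177445  0.21127403] 0.01682081307992328 [ 7.96971275  2.51888321 -7.6400686 ] [-0.14135519  0.31735323  0.60208914  1.76894306 -0.19959297  1.10948066
  1.70064005]
```

View pics/s22c.png

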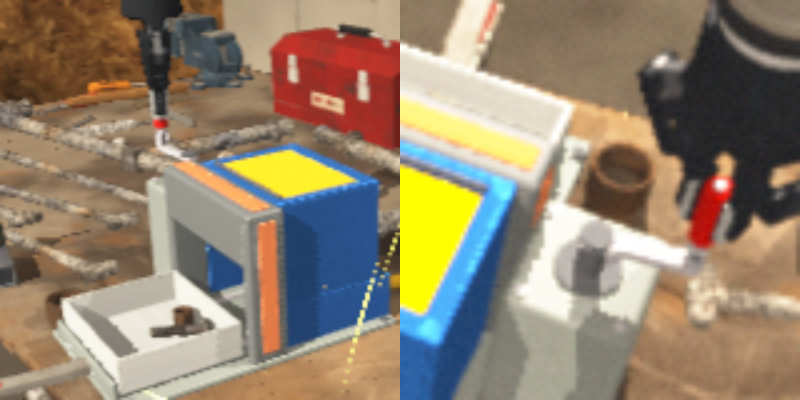

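Request:
step_arm --pt "-0.4 0 0 0 0 0 0" --pt "-0.4 0 0 0 0 0 0" --pt "0 0 0 0 0 0 0"

```text
clock: 31.85
position: [0.5222, -0.2315, 0.2116]
orientation: [0.832, 0.555, 0.007, 0.008]
force: [24.0, 0.2, -19.4]
width: 0.0167
```

Request:
step_arm --pt "0.7 0 0 0 0 0 0" --pt "0.7 0 0 0 0 0 0" --pt "0 0 0 0 0 0 40" --pt "0 0 0 0 0 0 40" --pt "0 0 0 0 0 0 40" --pt "0 0 3.5 0 0 0 40" --pt "0 0 3.5 0 0 -7 40" --pt "0 0 0 0 0 -8 40" --pt "0 0 0 0 0 -8 40" --pt "0 0 0 0 0 -8 40"

```text
clock: 32.85
position: [0.5262, -0.2329, 0.2819]
orientation: [0.951, 0.308, 0.001, 0.001]
force: [0.2, -0.2, 0.5]
width: 0.0343
```

Request:
step_arm --pt "0 0 0 0 0 -8 40" --pt "0 0 0 0 0 -8 40" --pt "0 0 0 0 0 -8 40" --pt "0 0 0 0 0 -8 40" --pt "0 0 0 0 0 0 40" --pt "0 0 0 0 0 0 40"

```text
clock: 33.45
position: [0.5263, -0.2323, 0.2813]
orientation: [0.999, 0.038, 0.0, 0.0]
force: [0.2, -0.0, -0.3]
width: 0.034
```

```bash
python3 - <<'E'
from hd import *
handle('23',(170,130,215,170),(350,170,400,240))
a=np.load('pics/scene23.npz')['im'];b=np.load('pics/top23.npz')['im']
cv2.imwrite('pics/s23c.png',np.hstack([cv2.resize(a[100:180,150:230,::-1],(400,400)),cv2.resize(b[160:240,330:410,::-1],(400,400))]))
x=R.from_quat(env.observe()['orientation']).as_matrix()[:,0];print(np.degrees(np.arctan2(x[1],x[0])),env.observe()['q'])
E
```

```text
scene 75 [193.3 150.1] [192.3 135.1]
top 95 [384.5 220.2] [389.6 206. ]
[ 0.5237 -0.2321  0.1961] 0.0048
[ 0.5252 -0.2309  0.2469] 0.0
[ 0.52637636 -0.23211945  0.28125245] 0.034476217873840996 [ 0.35237378 -0.39201749  0.05171642] 33.55
4.3360576575756635 [-0.30751898  0.30846843  0.82142283  1.66804878 -0.23512699  1.26748962
  0.63678527]
```

View pics/s23c.png

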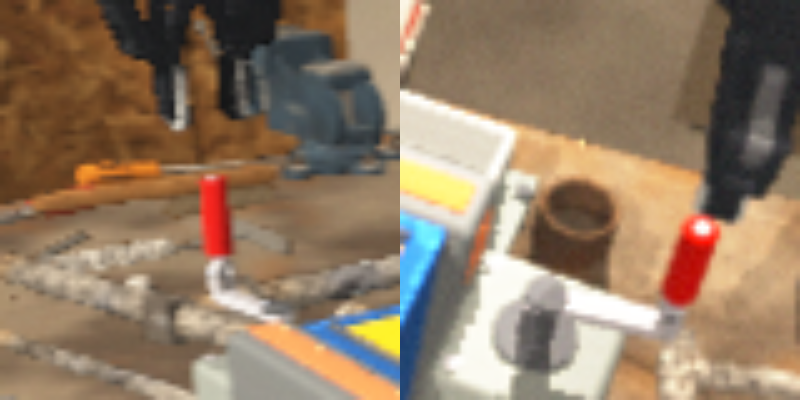

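Request:
step_arm --pt "1.8 0 0 0 0 0 0" --pt "1.8 0 0 0 0 0 0" --pt "0 0 0 0 0 0 0" --pt "0 0 -3 0 0 0 0" --pt "0 0 -3 0 0 0 0" --pt "0 0 -0.5 0 0 0 0" --pt "-0.6 0 0 0 0 0 0" --pt "-0.3 0 0 0 0 0 0" --pt "-0.2 0 0 0 0 0 0" --pt "0 0 0 0 0 0 0"

```text
clock: 34.55
position: [0.5517, -0.2324, 0.2176]
orientation: [0.999, 0.037, 0.001, 0.0]
force: [0.0, -0.4, 0.5]
width: -0.0002
```

Request:
step_arm --pt "-0.3 0 0 0 0 0 0" --pt "-0.3 0 0 0 0 0 0" --pt "-0.2 0 0 0 0 0 0" --pt "0 0 0 0 0 0 0"

```text
clock: 34.95
position: [0.5454, -0.2316, 0.2169]
orientation: [0.999, 0.037, 0.002, 0.0]
force: [4.8, 1.0, 1.6]
width: 0.0002
```

Request:
step_arm --pt "-0.3 0 0 0 0 0 0" --pt "-0.3 0 0 0 0 0 0" --pt "-0.3 0 0 0 0 0 0" --pt "0 0 0 0 0 0 0"

```text
clock: 35.35
position: [0.5435, -0.2294, 0.2175]
orientation: [0.999, 0.039, 0.009, 0.001]
force: [18.5, 0.2, -5.9]
width: -0.0002
```

Request:
step_arm --pt "1.0 0 0 0 0 0 0" --pt "1.2 0 0 0 0 0 0" --pt "0 -1.6 0 0 0 0 0" --pt "0 -1.6 0 0 0 0 0" --pt "0 0 0 0 0 0 0" --pt "-1.1 0 0 0 0 0 0" --pt "-1.1 0 0 0 0 0 0" --pt "-1.1 0 0 0 0 0 0" --pt "0 0 0 0 0 0 0"

```text
clock: 36.25
position: [0.5213, -0.2637, 0.2163]
orientation: [0.999, 0.036, -0.0, -0.001]
force: [-0.1, -0.6, 0.3]
width: -0.0
```

```bash
python3 - <<'E'
from hd import *
a,_=grab('scene','s24');b,_=grab('top','t24')
cv2.imwrite('pics/s24c.png',np.hstack([cv2.resize(a[100:180,150:230,::-1],(400,400)),cv2.resize(b[160:240,330:410,::-1],(400,400))]))
s=env.observe();print(s['position'],s['force'])
E
```

```text
[ 0.52346394 -0.26331661  0.21648456] [ 0.83352125 -0.10750996  0.37588314]
```

View pics/s24c.png

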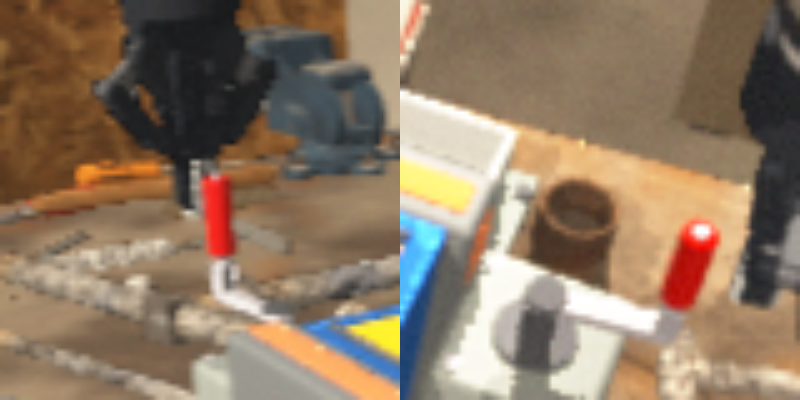

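Request:
step_arm --pt "0 0.8 0 0 0 0 0" --pt "0 0.6 0 0 0 0 0" --pt "0 0.6 0 0 0 0 0" --pt "-0.05 0.6 0 0 0 0 0" --pt "-0.05 0.6 0 0 0 0 0" --pt "-0.05 0.6 0 0 0 0 0" --pt "-0.05 0.6 0 0 0 0 0" --pt "0 0 0 0 0 0 0"

```text
clock: 37.15
position: [0.5215, -0.2182, 0.2158]
orientation: [0.999, 0.038, -0.0, -0.001]
force: [-0.2, -0.9, 0.9]
width: 0.0002
```

```bash
python3 - <<'E'
from hd import *
a,_=grab('scene','s25');b,_=grab('top','t25')
cv2.imwrite('pics/s25c.png',np.hstack([cv2.resize(a[100:180,150:230,::-1],(400,400)),cv2.resize(b[160:240,330:410,::-1],(400,400))]))
s=env.observe();print(s['position'],s['force'])
E
```

```text
[ 0.52148041 -0.21875214  0.2158687 ] [0.18463792 1.21726637 0.7451088 ]
```

View pics/s25c.png

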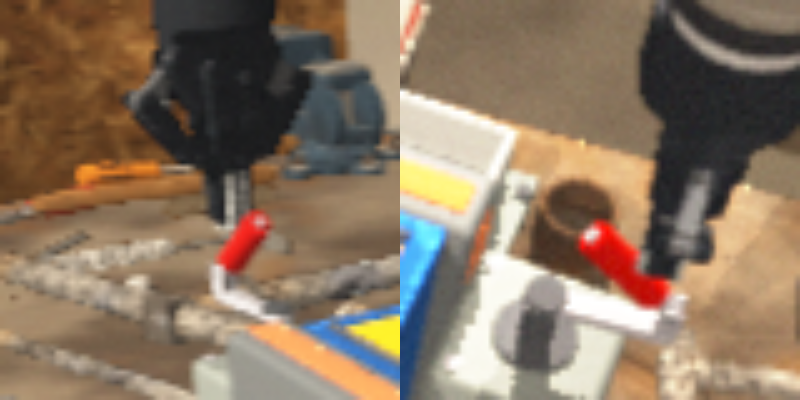

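Request:
step_arm --pt "-0.05 0.6 0 0 0 0 0" --pt "-0.05 0.6 0 0 0 0 0" --pt "0 0.4 -0.4 0 0 0 0" --pt "0 0.4 -0.5 0 0 0 0" --pt "0 0.4 -0.5 0 0 0 0" --pt "0 0.2 -0.5 0 0 0 0" --pt "0 0.1 -0.4 0 0 0 0" --pt "0 0 0 0 0 0 0"

```text
clock: 38.05
position: [0.5214, -0.1924, 0.1937]
orientation: [0.999, 0.037, 0.001, -0.0]
force: [-0.0, 0.9, 3.3]
width: -0.0002
```

```bash
python3 - <<'E'
from hd import *
a,_=grab('scene','s26');b,_=grab('top','t26')
cv2.imwrite('pics/s26c.png',np.hstack([cv2.resize(a[100:180,150:230,::-1],(400,400)),cv2.resize(b[160:240,330:410,::-1],(400,400))]))
s=env.observe();print(s['position'],s['force'])
E
```

```text
[ 0.52137844 -0.19241966  0.19369122] [-0.63203863  0.68810931  5.09430988]
```

View pics/s26c.png

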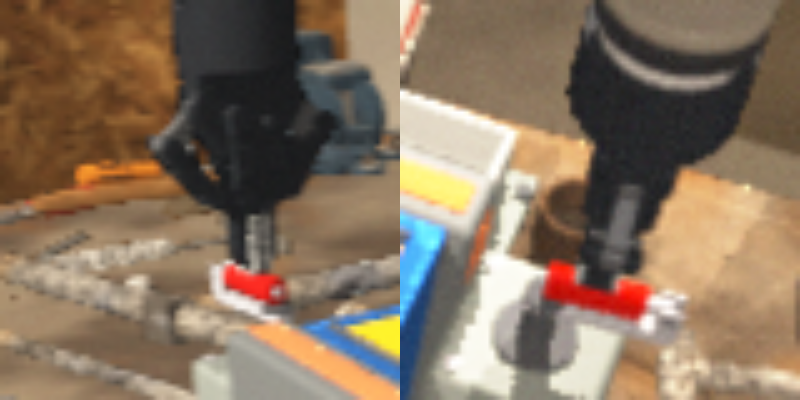

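Request:
step_arm --pt "0 0.3 -0.2 0 0 0 0" --pt "0 0.2 -0.3 0 0 0 0" --pt "0 0 -0.3 0 0 0 0" --pt "0 0 0 0 0 0 0"

```text
clock: 38.55
position: [0.5278, -0.1916, 0.1918]
orientation: [0.999, 0.037, 0.009, 0.003]
force: [5.7, -2.8, 20.3]
width: -0.0001
```

Request:
step_arm --pt "0 0 2 0 0 0 0" --pt "0 0 4 0 0 0 0" --pt "0 0 4 0 0 0 0" --pt "-1 3 2 0 0 0 0" --pt "-1 4 0 0 0 0 0" --pt "-1 4 0 0 0 0 0" --pt "-1 4 0 0 0 0 0" --pt "0 4 0 0 0 0 0" --pt "0 4 0 0 0 0 0" --pt "0 4 0 0 0 0 0"

```text
clock: 39.55
position: [0.4797, 0.0841, 0.3048]
orientation: [0.999, 0.037, -0.0, -0.0]
force: [-0.0, -0.3, 0.4]
width: -0.0
```

```bash
python3 - <<'E'
from hd import *
handle('27',(170,130,215,170),(335,190,400,240))
a=np.load('pics/scene27.npz')['im'];b=np.load('pics/top27.npz')['im']
cv2.imwrite('pics/s27c.png',np.hstack([cv2.resize(a[100:260,130:290,::-1],(400,400)),cv2.resize(b[170:240,335:405,::-1],(400,400))]))
E
```

```text
scene 53 [206.5 158.5] [195.2 154.4]
top 141 [378.4 220.1] [359.2 215. ]
[ 0.5089 -0.2083  0.181 ] 0.0343
[ 0.5339 -0.1773  0.1896] 0.0293
[0.47938398 0.08946643 0.30423723] -0.00018452764967709002 [ 0.63214284  0.09610397 -0.00973227] 39.65
```

View pics/s27c.png

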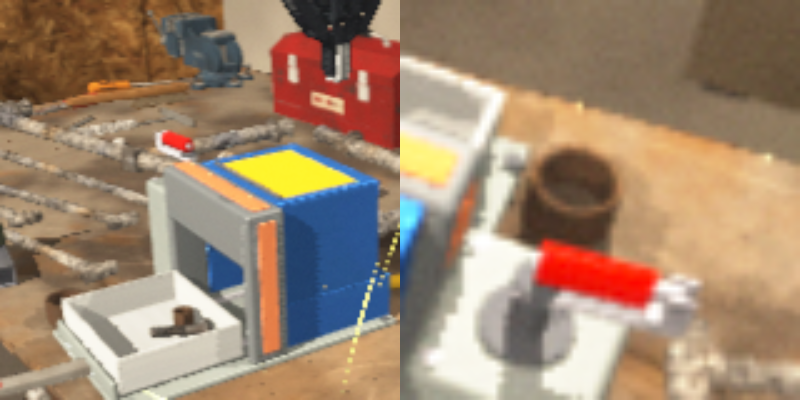

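```bash
python3 - <<'E'
from hd import *
for a,b in(((195.2,154.4),(378.4,220.1)),((206.5,158.5),(359.2,215.))):
    o1,v1=rays('scene',[a]);o2,v2=rays('top',[b])
    s=np.linalg.lstsq(np.c_[v1[0],-v2[0]],o2-o1,rcond=None)[0]
    p1=o1+v1[0]*s[0];p2=o2+v2[0]*s[1];print(((p1+p2)/2).round(4),np.linalg.norm(p1-p2).round(4))
for tag in('0','27'):
    d=np.load('pics/top%s.npz'%tag); i=d['im'].astype(int)
    m=(i[...,0]>110)&(i[...,1]<70)&(i[...,2]<70); m[:190]=0;m[240:]=0;m[:,:340]=0;m[:,400:]=0
    pc=cloud('top',d['de'])[m]; pc=pc[(pc[:,2]>.15)&(pc[:,2]<.27)]
    c=pc-pc.mean(0); _,_,vt=np.linalg.svd(c,full_matrices=False); print(tag,len(pc),pc.mean(0).round(4),vt[0].round(3))
# tray: compare front edge
E
```

```text
[ 0.5257 -0.2183  0.1856] 0.0033
[ 0.5178 -0.1682  0.1847] 0.007
0 118 [ 0.5355 -0.1809  0.1924] [-0.919  0.392 -0.041]
27 130 [ 0.5165 -0.1934  0.1919] [-0.085  0.995 -0.053]
```

```bash
python3 - <<'E'
from h import *
a=np.load('pics/scene27.npz')['im'];b=np.load('pics/top27.npz')['im']
a0=np.load('pics/scene0.npz')['im']
cv2.imwrite('pics/f.png',np.hstack([cv2.resize(a[150:320,120:380,::-1],(400,300)),cv2.resize(b[120:310,140:400,::-1],(400,300))]))
cv2.imwrite('pics/g.png',cv2.resize(a[190:270,140:240,::-1],(800,600),interpolation=2))
for i in(a0,a):
    i=i.astype(int); m=(i[...,0]>120)&(i[...,1]<60)&(i[...,2]<60); m[:220]=0;m[255:]=0;m[:,:305]=0;m[:,365:]=0
    y,x=np.nonzero(m);print('magnet px',x.mean(),y.mean(),len(x))
E
```

```text
magnet px 330.8627450980392 237.55882352941177 204
magnet px 330.90909090909093 237.56060606060606 198
```

View pics/f.png

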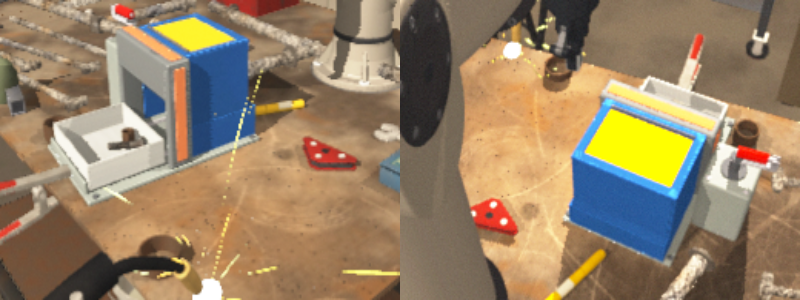

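View pics/g.png

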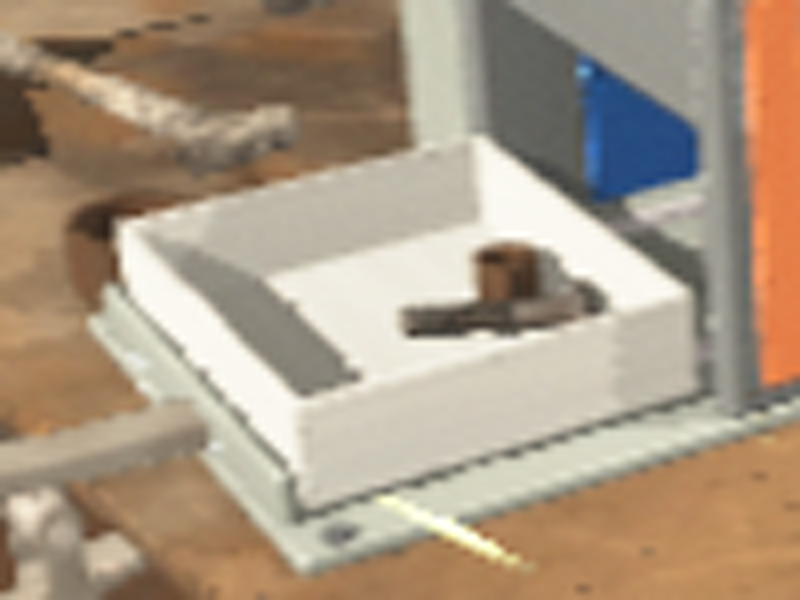

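Request:
step_arm --pt "0 0 0 0 0 0 0" --pt "0 0 0 0 0 0 0" --pt "0 0 0 0 0 0 0"

```text
clock: 39.95
position: [0.4806, 0.0805, 0.305]
orientation: [0.999, 0.036, -0.0, 0.0]
force: [-0.3, -0.6, 0.7]
width: 0.0001
```

```bash
python3 -c "
from rig import env
print(env.observe()['clock'],env.close_job())"
```

```text
the job is handed in; nothing more can be done
39.95 None
```

The job is done and was handed in at 39.95 s. There were two loose parts, a nut and a bolt, and I pushed each through the flap in turn. I then raised the red handle to its stop and cranked clockwise a little over two turns to the crank stop. Finally I folded the handle flat.

**Last checks:**
- **Parts:** the last pictures show the nut and bolt in the tray, the tray out beyond the tunnel, and the yellow flap shut.
- **Tray stop:** I judged this by the crank, which took about 24 N and then 18 N with hardly any movement. The handle's direction gives about 13.98 rad against a stop of 14.0; I did not measure the tray's travel directly.
- **Handle:** both ends are at about 185 mm, so it lies flat.
- **Surroundings:** the magnet moved less than 0.1 pixel in the picture, and the ring looks unmoved by eye. The arm was clear of everything at hand-in.

**Problems on the way:**
- The first unfolding slipped in the fingers about 12° short of upright, so I gripped again and finished it.
- While releasing the bolt, the tool was pushed about 3.5 mm sideways with about 6 N, probably brushing the mouth rim or the flap.
- Backing off from the crank stop may have turned the crank back slightly, so I pushed it to the stop again before folding.

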